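Put the bench tools back on their painted outlines

ROBOT

A 7-joint arm with a two-finger parallel gripper is mounted at the origin on the work surface. World frame = base frame: x ahead of the robot, y to its left, z up, the work surface at z = 0. Lengths are in m, angles in degrees, forces in N, time in s.
With the tool pointing down it reaches from about 0.425 to 0.875 m from the base axis. Payload 9.9 kg.
Tool frame: the origin (TCP) lies midway between the tips of the shut fingers; the grasp point (between the pads) lies 19 mm behind it; z points along the fingers, y is the direction in which the jaws open and shut (so a half turn about z gives the same grasp; the last joint's range is limited). The gripper opens to 85 mm and grips with 20 to 120 N. Pads are 22 mm wide; open, the fingers measure 114 mm over their backs; the gripper's body (76 mm by 85 mm) begins 54 mm behind the grasp point. The pads swing forward as they close: fully open they stand 13 mm farther back than shut.
Start: joints at [64.527, 32.985, 1.427, 82.34, -0.859, 64.687, -3.237], TCP at [0.238, -0.632, 0.231] pointing down, gripper open.
Joint ranges: [-157.87, 157.87], [-19.46, 123.44], [-87.15, 90], [11.01, 140.99], [-62.26, 242.26], [9.8, 113.94], [-161.44, 161.44]. Speed limits (degrees/s): [127.2, 127.2, 172.46, 172.46, 180, 180, 180].

INTERFACE

Orientations are given as a 3x3 rotation matrix whose columns are the frame's x, y, z axes.
In Python, from bench import env, imaging, nets gives the robot as it stands. The module is installed in compiled form; this text tells all that it offers.
- The arm moves only by the tool drive_tool, never from a script. Its argument "series" is a list of rows, each a list of 3 entries, a list of its own where there are three numbers: the shift along the tool's x, y, z in mm, then the turn, a rotation vector about the tool's x, y, z in rad, then the finger opening in mm, from 0 to 85.4. A call has 1 to 5 rows; each row shifts and turns the pose as measured when the row begins, along the tool's axes as they then stand; what a row does not reach is not made up. A row lasts 1/8 s, in which the tool goes at most 62.5 mm and 10.7 degrees, less where a joint would pass 70% of its speed; a pose out of reach is approached as far as the arm can. A call is refused whole if a number of a shift passes 62.5 or a number of a turn 0.188, either way. A call with a gripper value outside its range is refused whole. The fingers move at their own pace and stop on an object; "grip_force" is the grip in N (left out, the last holds). Time passes only in rows, so rows that do not move let the fingers close. It gives the time, the measured TCP pose, the force and the opening at its end, in the units of the state.
- env.observe(): the state, without advancing time (a new reading comes with each control period).
- imaging.read_camera(name): name is "scene" or "top" or "wrist"; returns a dict with "color" (400x640x3 uint8, red, green, blue), "fx", "fy", "cx", "cy" (pixels), "k1" (the pictures are not rectified: a ray, as slopes to the right and down, at radius r is drawn at 1 + k1 r^2 times it, then the intrinsics apply), "camera_from_world" (4x4, takes a point from world to camera coordinates). Camera axes: x right, y down, z forward; pixel columns grow to the right and rows downward; lengths in m; the calibration is good to about 2 mm. A picture is of the moment at which its call begins. There is no depth.
- env.finish_job(): hands the job in, once; it reports no verdict.
Trained networks look in the newest picture that a camera, given by its name, has taken for a name from the list of things; names that differ only in an ending like _2 or _b are one class to them, and where a whole thing is asked for, a point or a joint stands for the part that bears it (a point fixed in the world has none). Each returns a list of dicts, best first, with "p" (0 to 1); they miss things now and then, are a little off and sometimes report something else, mostly with a low value. They report only what shows in the picture. A call takes as long as a camera call. They do not tell look-alikes from the thing itself.
- nets.outline_of(thing, camera): "region" (400x640 bool, what is visible of it).
- nets.place_of(thing, camera): "centre" ([x, y, z] in m, in the coordinates of the camera as it stood for that picture, good to about 4 mm: a listed point, or the origin of a listed thing).
The state is a dict: "clock": time; "qpos": joint angles; "qd": joint speeds; "joint_efforts": joint torques, N m; "tool_pos": TCP position; "tool_rot": TCP orientation; "wrist_force": force on the tool from outside, world axes, zero at the start; "ft_torque": the same for the moment, N m; "opening": finger opening in m.
Only numpy, scipy, OpenCV 4.12 (cv2) and the standard library are available. Lean on these libraries where they do the work, as an engineer would, in place of code of your own. Each camera call takes 0.05 s, during which the arm holds its last target.

TASK

Clear up the joiner's bench: put the chisel, the block plane, the try square and the carver's mallet each back on the blue tile painted with its own silhouette, covering the silhouette and pointing the same way (the plane may face either way), with the mallet standing upright on its head. Leave the green pencil and the wooden offcut where they are.

Things in the scene. Friction and masses are not known exactly. Their poses are not given: they have to be found in the camera images.
- chisel (a point): short bench chisel lying flat: yellow-brown wooden handle 95 mm long, 24 x 24 mm in section with rounded edges, then a steel blade 14 mm wide that hangs clear, level with the handle's axis, its edge 115 mm ahead of this point; 165 mm long in all, 0.1 to 0.15 kg. The point lies in the handle, 12 mm above its underside and 50 mm from its butt end; x points to the cutting edge, y across the handle (grip it across y), z up.
- plane (a point): small block plane standing on its sole: dark iron body 140 mm long, 44 mm wide and 26 mm high, with a brass cap and a dark red-brown front knob on top (44 mm high in all), 0.4 to 0.63 kg. The point is on the body's middle, 16 mm above the sole; x points along it to the knob, y across the body (grip it across y), z up.
- square (a point): try square lying flat, an L: dark red-brown wooden stock 100 mm long (along x), 24 mm wide (y), 18 mm high, brass-faced, with a steel blade 26 mm wide and 3 mm thick, flush with the stock's underside, that runs to +y from the stock's +x end and reaches 93 mm from this point in y (blade between x = 23 and 49 mm). 0.1 to 0.17 kg. The point is the centre of the stock, 9 mm above its underside; grip the stock here across y; z up.
- mallet (a point): carver's mallet of pale brown wood standing on its head with the handle straight up: round head 60 to 66 mm across and 70 mm high, round handle 22 to 27 mm across above it, top 138 mm above the underside; 0.25 to 0.4 kg. The point is on the axis in the handle, 105 mm above the underside: grip here, any yaw; z up.
- chisel_outline (a point): dark blue tile 175 x 120 x 8 mm, fixed flat on the bench, with a cream painted silhouette of the chisel. The point is the centre of the tile's top face, 8 mm above the bench; x runs along the tile's 175 mm length, y across it, z up. The silhouette lies along x, its broad part (32 mm) the handle, its narrow part (14 mm) the blade, cutting edge to +x; when the chisel lies on it, the chisel's point is at x = -30 mm, y = 0, 12 mm above, its x along the tile's x.
- plane_outline (a point): dark blue tile 175 x 120 x 8 mm, fixed flat on the bench, with a cream painted silhouette of the plane, a plain bar with round ends 152 x 48 mm. The point is the centre of the tile's top face, 8 mm above the bench; x runs along the tile's 175 mm length, y across it, z up. The silhouette is centred, along x; when the plane stands on it, the plane's point is 16 mm above this one and its length lies along x, knob at either end.
- square_outline (a point): dark blue tile 175 x 120 x 8 mm, fixed flat on the bench, with a cream painted silhouette of the try square, an L. The point is the centre of the tile's top face, 8 mm above the bench; x runs along the tile's 175 mm length, y across it, z up. When the square lies on it, the square's point is at x = 0, y = -36 mm, 9 mm above, its x along the tile's x and its blade to +y.
- mallet_outline (a point): dark blue tile 175 x 120 x 8 mm, fixed flat on the bench, with a cream painted silhouette of the mallet's head, a disc 70 mm across. The point is the centre of the tile's top face, 8 mm above the bench; x runs along the tile's 175 mm length, y across it, z up. The disc is centred; when the mallet stands on it, the mallet's point is 105 mm above this one; its yaw does not matter.
- pencil (a point): flat green carpenter's pencil, 177 x 12 x 8 mm, lying on the bench beyond the work; point at its middle. Not part of the job: leave it alone.
- offcut (a point): dark wooden offcut with a pointed end, about 175 x 45 x 22 mm, lying on the bench beyond the work; point near its middle. Not part of the job: leave it alone.
Not all that is in view belongs to the job. There is more than one size of the part that bears plane; the job needs the smallest.

How it is judged (in metres and radians):
At the end, for the whole second after the job is handed in: Each tool rests still and released on its own tile, within 12 mm in x and y of its place on the silhouette and 4 mm in height, tilted under 0.1 rad, lined up within 0.2 rad and the right way round (plane either way, mallet any yaw); pencil and offcut moved under 30 mm (x of chisel in the frame of chisel_outline between -0.042 and -0.018 m and y of chisel in the frame of chisel_outline between -0.012 and 0.012 m and z of chisel in the frame of chisel_outline between 0.008 and 0.016 m and angle between each of chisel, plane, square, mallet's own z axis and vertical below 0.1 rad and linear speed of each of chisel_body, plane_body, square_body, mallet_body below 0.02 m/s and angle between the x axis of chisel and the x axis of chisel_outline, either way round below 0.2 rad and x of plane in the frame of plane_outline between -0.012 and 0.012 m and y of plane in the frame of plane_outline between -0.012 and 0.012 m and z of plane in the frame of plane_outline between 0.012 and 0.02 m and angle between the x axis of plane and the x axis of plane_outline, either way round below 0.2 rad and x of square in the frame of square_outline between -0.012 and 0.012 m and y of square in the frame of square_outline between -0.048 and -0.024 m and z of square in the frame of square_outline between 0.005 and 0.013 m and angle between the x axis of square and the x axis of square_outline, either way round below 0.2 rad and x of mallet in the frame of mallet_outline between -0.012 and 0.012 m and y of mallet in the frame of mallet_outline between -0.012 and 0.012 m and z of mallet in the frame of mallet_outline between 0.101 and 0.109 m and x of chisel_outline in the frame of chisel above 0 m and y of square_outline in the frame of square above 0 m and distance of each of pencil, offcut from where it was at the start of the episode below 0.03 m); the robot touches nothing.
It also fails if it takes over 128 s, if anything falls off the work surface, if the arm or the gripper's body presses on something with over 40 N, if the wrist force passes 120 N, or if a joint passes its speed limit or range.

## Working session

There is one attempt and no reset: what is moved stays moved. The work goes in short steps, Python scripts to look and compute and a tool call to move; the robot and the scene stay as the last step left them, time stands still between calls to the robot, and variables do not carry over. Pictures are saved under pics/ and viewed, and the job is handed in when it is done.

Besides the shell and the picture viewer there is one more tool, called after ">>>" by a JSON object that holds its "op" and its "data". drive_tool: Moves the arm, as the interface text tells. Its arguments: {"type":"object","properties":{"series":{"type":"array"},"grip_force":{"type":"number"}},"required":["series"]}

```bash
mkdir -p pics; ls; cat > h.py <<'E'
import numpy as np, cv2
from bench import env, imaging, nets
def save(c,fn):
    cv2.imwrite('pics/'+fn,cv2.cvtColor(c,cv2.COLOR_RGB2BGR))
def ray(cam,u,v):
    K=np.array([[cam['fx'],0,cam['cx']],[0,cam['fy'],cam['cy']],[0,0,1.]])
    d=cv2.undistortPoints(np.array([[[u,v]]],float),K,np.array([cam['k1'],0,0,0.]))[0,0]
    T=cam['camera_from_world'];R=T[:3,:3];t=T[:3,3]
    return -R.T@t, R.T@np.array([d[0],d[1],1.])
def at(cam,u,v,z):
    o,d=ray(cam,u,v); s=(z-o[2])/d[2]; return o+s*d
def proj(cam,P):
    P=np.atleast_2d(P); T=cam['camera_from_world']; q=P@T[:3,:3].T+T[:3,3]
    x=q[:,:2]/q[:,2:]; r2=(x**2).sum(1,keepdims=True); x=x*(1+cam['k1']*r2)
    return x*[cam['fx'],cam['fy']]+[cam['cx'],cam['cy']]
def world(cam,c):
    T=cam['camera_from_world']; return T[:3,:3].T@(np.array(c)-T[:3,3])
E
python3 - <<'E'
from h import *
np.set_printoptions(precision=3,suppress=True)
s=env.observe(); print({k:np.round(v,3) for k,v in s.items()})
for n in ['scene','top']:
    c=imaging.read_camera(n); save(c['color'],n+'0.png'); print(n,c['fx'],c['k1'],c['camera_from_world'])
    for t in ['chisel','plane','square','mallet','chisel_outline','plane_outline','square_outline','mallet_outline','pencil','offcut']:
        for r in nets.place_of(t,n):
            w=world(c,r['centre']); print(n,t,round(r['p'],2),w,proj(c,w)[0].round())
E
```

```text
pics
{'clock': np.float64(0.0), 'qpos': array([64.528, 33.031,  1.423, 82.386, -0.859, 64.686, -3.237]), 'qd': array([ 0.008, -0.004, -0.012,  0.066, -0.012,  0.032, -0.032]), 'joint_efforts': array([  0.   , -76.575,   2.251, -28.597,   0.015,   0.013,   0.   ]), 'tool_pos': array([ 0.238, -0.631,  0.23 ]), 'tool_rot': array([[ 0.936,  0.353, -0.001],
       [ 0.353, -0.936,  0.001],
       [-0.   , -0.002, -1.   ]]), 'wrist_force': array([-0.894,  0.965,  0.461]), 'ft_torque': array([ 0.002,  0.012, -0.04 ]), 'opening': np.float64(0.086)}
scene 371.6139424119417 0.017289787203575727 [[-0.08   0.997 -0.006 -0.042]
 [ 0.712  0.053 -0.7   -0.282]
 [-0.697 -0.06  -0.714  1.449]
 [ 0.     0.     0.     1.   ]]
scene chisel 0.82 [0.608 0.296 0.012] [395. 261.]
scene plane 0.89 [0.42  0.538 0.023] [473. 212.]
scene plane 0.85 [0.433 0.321 0.02 ] [400. 212.]
scene plane 0.74 [0.247 0.249 0.019] [374. 171.]
scene plane 0.37 [ 0.745 -0.146  0.006] [220. 297.]
scene square 0.97 [ 0.465 -0.337  0.011] [183. 210.]
scene square 0.5 [ 0.597 -0.11   0.011] [247. 249.]
scene mallet 0.77 [0.42  0.10
[... 702 characters left out ...]
 0.114 0.012] [307. 127.]
top plane 0.94 [0.249 0.257 0.019] [256. 290.]
top plane 0.67 [0.418 0.543 0.022] [163. 231.]
top plane 0.57 [0.434 0.32  0.012] [237. 227.]
top square 0.92 [ 0.469 -0.337  0.008] [453. 219.]
top mallet 0.96 [0.422 0.1   0.108] [310. 229.]
top chisel_outline 0.73 [ 0.417 -0.115  0.005] [381. 235.]
top plane_outline 0.76 [0.592 0.101 0.01 ] [310. 177.]
top plane_outline 0.66 [ 0.468 -0.334  0.009] [452. 219.]
top square_outline 0.77 [ 0.601 -0.108  0.007] [378. 175.]
top mallet_outline 0.6 [ 0.587 -0.331  0.007] [449. 181.]
top pencil 0.77 [ 0.743 -0.145  0.002] [388. 132.]
top pencil 0.3 [0.752 0.114 0.012] [307. 127.]
top offcut 0.89 [0.753 0.114 0.011] [307. 127.]
```

View pics/scene0.png

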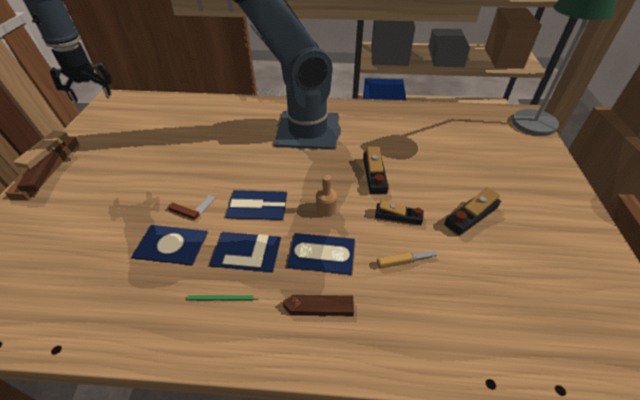

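View pics/top0.png

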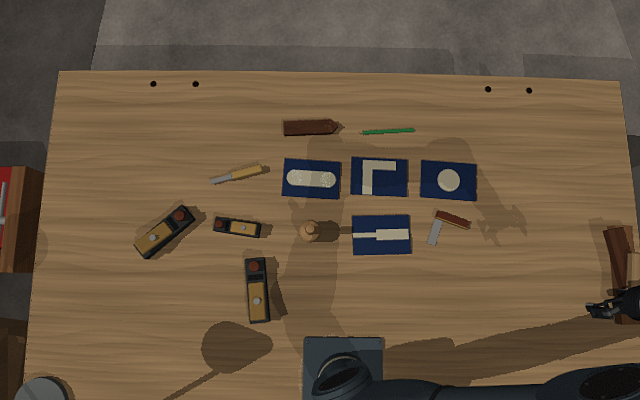

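The top view shows three planes, at (168,231), (257,290) and (238,227). The one at (238,227) is clearly the smallest. The tiles are mallet (449,180), square (379,176), plane (311,178) and chisel (381,235). Next I'll measure poses in rectified views.

```bash
cat >> h.py <<'E'
def rect(cam,x0,x1,y0,y1,z,mm=1.0):
    # rows: x from x1 down to x0 ; cols: y from y1 (left) to y0
    xs=np.arange(x1,x0,-mm/1000); ys=np.arange(y1,y0,-mm/1000)
    X,Y=np.meshgrid(xs,ys,indexing='ij')
    p=proj(cam,np.stack([X.ravel(),Y.ravel(),np.full(X.size,z)],1)).astype(np.float32)
    return cv2.remap(cam['color'],p[:,0].reshape(X.shape),p[:,1].reshape(X.shape),cv2.INTER_LINEAR)
E
python3 - <<'E'
from h import *
np.set_printoptions(precision=4,suppress=True)
tiles=dict(mallet=(.587,-.331),square=(.6,-.11),plane=(.59,.1),chisel=(.416,-.115))
for n in ['top','scene']:
    c=imaging.read_camera(n)
    for k,(x,y) in tiles.items():
        im=rect(c,x-.11,x+.11,y-.13,y+.13,.008)
        hsv=cv2.cvtColor(im,cv2.COLOR_RGB2HSV)
        m=((hsv[...,0]>100)&(hsv[...,0]<135)&(hsv[...,1]>100)).astype(np.uint8)
        m=cv2.morphologyEx(m,cv2.MORPH_OPEN,np.ones((5,5)))
        cs,_=cv2.findContours(m,cv2.RETR_EXTERNAL,cv2.CHAIN_APPROX_NONE); cc=max(cs,key=cv2.contourArea)
        (u,v),(w,h),a=cv2.minAreaRect(cc)
        if w<h: w,h=h,w; a+=90
        # long axis dir in image angle a: (cos,sin) (u right=-y, v down=-x)
        d=np.array([-np.sin(np.radians(a)),-np.cos(np.radians(a))]); d*=np.sign(d[1])
        print(n,k,'x %.4f y %.4f'%(x+.11-v/1000,y+.13-u/1000),'size',w,h,'yaw of long axis(+y side)',np.degrees(np.arctan2(d[1],d[0])).round(1))
        save(np.kron(im,np.ones((2,2,1),np.uint8)),f'tile_{n}_{k}.png') if n=='top' else 0
c=imaging.read_camera('top')
im=rect(c,.2,.7,.15,.65,.02); save(cv2.resize(im,None,fx=1.2,fy=1.2),'planes.png')
im=rect(c,.38,.55,-.43,-.25,.018,.3); save(im,'sq.png')
im=rect(c,.53,.68,.2,.42,.02,.3); save(im,'ch.png')
E
cd pics; python3 -c "
import cv2,numpy as np
a=[cv2.imread(f'tile_top_{k}.png')[::1] for k in ['mallet','square','plane','chisel']]
i=np.vstack([np.hstack(a[:2]),np.hstack(a[2:])]);cv2.imwrite('tiles.png',cv2.resize(i,(780,660)[:2] and (700,592)))"
```

```text
top mallet x 0.5891 y -0.3270 size 172.82969665527344 117.21661376953125 yaw of long axis(+y side) 86.8
top square x 0.5963 y -0.1430 size 116.60320281982422 105.65128326416016 yaw of long axis(+y side) 178.3
top plane x 0.5873 y 0.0996 size 171.82958984375 117.18490600585938 yaw of long axis(+y side) 87.0
top chisel x 0.3825 y -0.1160 size 171.99996948242188 48.99999237060547 yaw of long axis(+y side) 90.0
scene mallet x 0.5929 y -0.3294 size 170.82237243652344 115.09516143798828 yaw of long axis(+y side) 86.6
scene square x 0.6012 y -0.1120 size 170.19752502441406 114.84886169433594 yaw of long axis(+y side) 88.3
scene plane x 0.5912 y 0.0977 size 169.66554260253906 115.34274291992188 yaw of long axis(+y side) 86.9
scene chisel x 0.4547 y -0.1146 size 170.1881103515625 48.27863311767578 yaw of long axis(+y side) 92.7Traceback (most recent call last):
  File "<string>", line 4, in <module>
    i=np.vstack([np.hstack(a[:2]),np.hstack(a[2:])]);cv2.imwrite('tiles.png',cv2.resize(i,(780,660)[:2] and (700,592)))
                                  ~~~~~~~~~^^^^^^^
    return _nx.concatenate(arrs, 1, dtype=dtype, casting=casting)
           ~~~~~~~~~~~~~~~^^^^^^^^^^^^^^^^^^^^^^^^^^^^^^^^^^^^^^^
ValueError: all the input array dimensions except for the concatenation axis must match exactly, but along dimension 0, the array at index 0 has size 440 and the array at index 1 has size 442
```

View pics/planes.png

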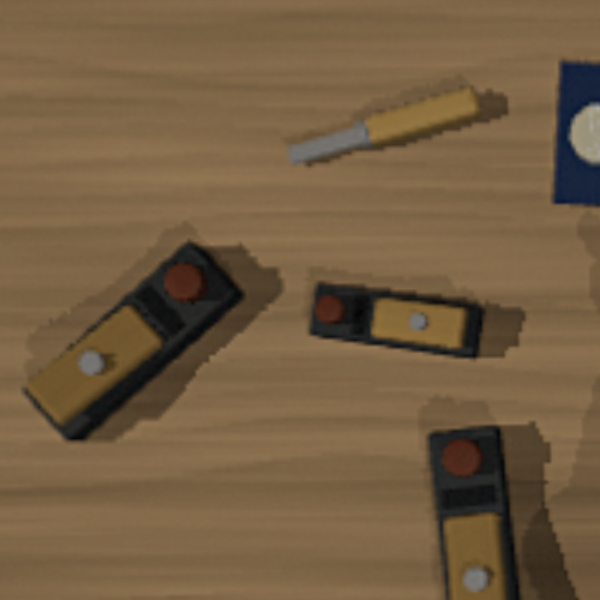

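View pics/sq.png

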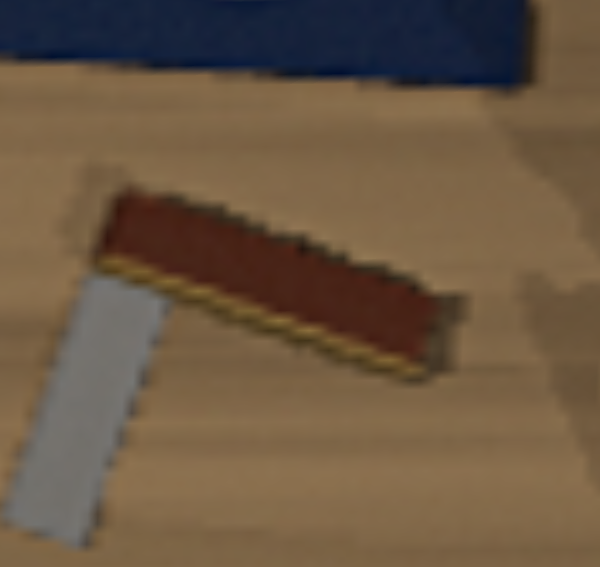

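View pics/ch.png

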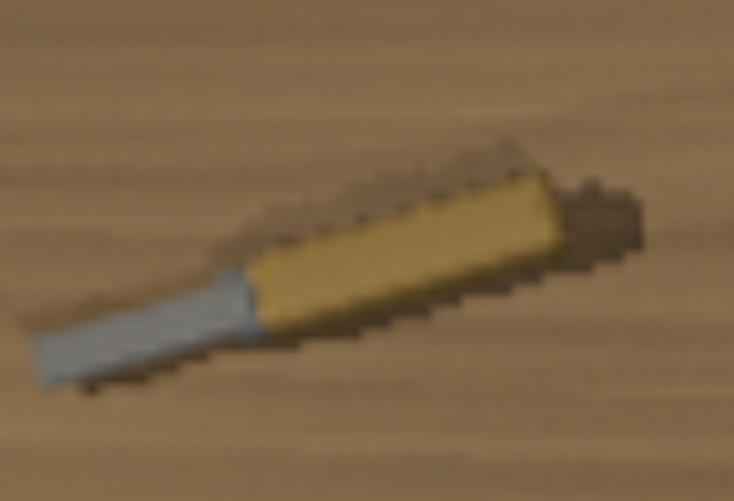

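Going by the crop, the small plane is about 143 x 44 mm and the other two are clearly larger, so I choose the one at top (238,227). Now I'll refine the square and chisel tiles and write a move planner.

```bash
cat >> h.py <<'E'
def plan(x,y,z,yaw,grip,step=60,w=10,via=None):
    """rows in tool axes from the measured pose to target (TCP xyz m, yaw of tool x deg)"""
    s=env.observe(); p=np.array(s['tool_pos']); R=np.array(s['tool_rot'])
    yw=np.degrees(np.arctan2(R[1,0],R[0,0])); tgt=np.array([x,y,z])
    d=(tgt-p)*1000; dy=(yaw-yw+180)%360-180
    # tilt correction (tool axes): bring tool z to world -z
    tz=R.T@np.array([0,0,-1.]); tilt=np.cross([0,0,1.],tz)
    n=int(max(np.ceil(np.abs(d).max()/step),np.ceil(abs(dy)/w),np.ceil(np.linalg.norm(d)/step),1))
    print('now',p.round(4),'yaw %.1f'%yw,'tilt',tilt.round(3),'delta mm',d.round(1),'dyaw %.1f'%dy,'rows',n)
    rows=[]
    for i in range(n):
        a=np.radians(yw+dy*i/n); dd=d/n
        tx=np.array([np.cos(a),np.sin(a)]); ty=np.array([np.sin(a),-np.cos(a)])
        t=tilt if i==0 else [0,0]
        rows.append([[float(round(dd[:2]@tx,1)),float(round(dd[:2]@ty,1)),float(round(-dd[2],1))],[float(round(t[0],3)),float(round(t[1],3)),float(round(-np.radians(dy)/n,3))],grip])
    for i in range(0,n,5): print(str(rows[i:i+5]).replace(' ',''))
E
python3 - <<'E'
from h import *
np.set_printoptions(precision=4,suppress=True)
tiles=dict(mallet=(.59,-.328),square=(.6,-.11),plane=(.589,.099),chisel=(.416,-.115))
C={n:imaging.read_camera(n) for n in ['top','scene']}
for n,c in C.items():
    for k,(x,y) in tiles.items():
        im=rect(c,x-.09,x+.09,y-.105,y+.105,.008)
        hsv=cv2.cvtColor(im,cv2.COLOR_RGB2HSV)
        m=((hsv[...,0]>100)&(hsv[...,0]<135)&(hsv[...,1]>100)).astype(np.uint8)
        m=cv2.morphologyEx(m,cv2.MORPH_CLOSE,np.ones((3,3)))
        cs,_=cv2.findContours(m,cv2.RETR_EXTERNAL,cv2.CHAIN_APPROX_NONE); cc=cv2.convexHull(np.vstack([q for q in cs if len(q)>30]))
        (u,v),(w,h),a=cv2.minAreaRect(cc)
        if w<h: w,h=h,w; a+=90
        d=np.array([-np.sin(np.radians(a)),-np.cos(np.radians(a))]); d*=np.sign(d[1])
        print(n,k,'x %.4f y %.4f'%(x+.09-v/1000,y+.105-u/1000),'size',w,h,'yaw',np.degrees(np.arctan2(d[1],d[0])).round(1))
        cv2.imwrite(f'pics/t_{n}_{k}.png',cv2.resize(im[...,::-1],(380,290)))
a=[cv2.imread(f'pics/t_top_{k}.png') for k in ['mallet','square','plane','chisel']]
cv2.imwrite('pics/tiles.png',np.vstack([np.hstack(a[:2]),np.hstack(a[2:])]))
c=C['scene']
im=rect(c,.2,.7,.15,.65,.02); save(cv2.resize(im,None,fx=1.2,fy=1.2),'planes_s.png')
a=[cv2.resize(rect(c,.38,.55,-.43,-.25,.018,.3),(400,378)),cv2.resize(rect(c,.53,.68,.2,.42,.02,.3),(400,378))]
save(np.hstack(a),'sqch_s.png')
plan(.468,-.335,.15,70.1,60)
E
```

```text
top mallet x 0.5890 y -0.3270 size 172.6878662109375 117.6258544921875 yaw 86.7
top square x 0.5975 y -0.1097 size 172.56187438964844 116.94976806640625 yaw 88.1
top plane x 0.5874 y 0.0996 size 171.79917907714844 117.22574615478516 yaw 86.9
top chisel x 0.4173 y -0.1146 size 173.05508422851562 117.1661605834961 yaw 92.0
scene mallet x 0.5932 y -0.3292 size 171.12832641601562 115.60004425048828 yaw 86.5
scene square x 0.6014 y -0.1119 size 170.3474578857422 115.3049545288086 yaw 88.3
scene plane x 0.5912 y 0.0977 size 169.8491973876953 115.65499114990234 yaw 86.8
scene chisel x 0.4210 y -0.1163 size 170.7808837890625 114.45030212402344 yaw 92.2
now [ 0.2383 -0.6315  0.2313] yaw 20.7 tilt [-0. -0.  0.] delta mm [229.7 296.5 -81.3] dyaw 49.4 rows 7
[[[45.7,-28.1,11.6],[-0.0,-0.0,-0.123],60],[[48.8,-22.2,11.6],[0.0,0.0,-0.123],60],[[51.1,-16.1,11.6],[0.0,0.0,-0.123],60],[[52.7,-9.7,11.6],[0.0,0.0,-0.123],60],[[53.5,-3.1,11.6],[0.0,0.0,-0.123],60]]
[[[53.5,3.5,11.6],[0.0,0.0,-0.123],60],[[52.6,10.0,11.6],[0.0,0.0,-0.123],60]]
```

View pics/tiles.png

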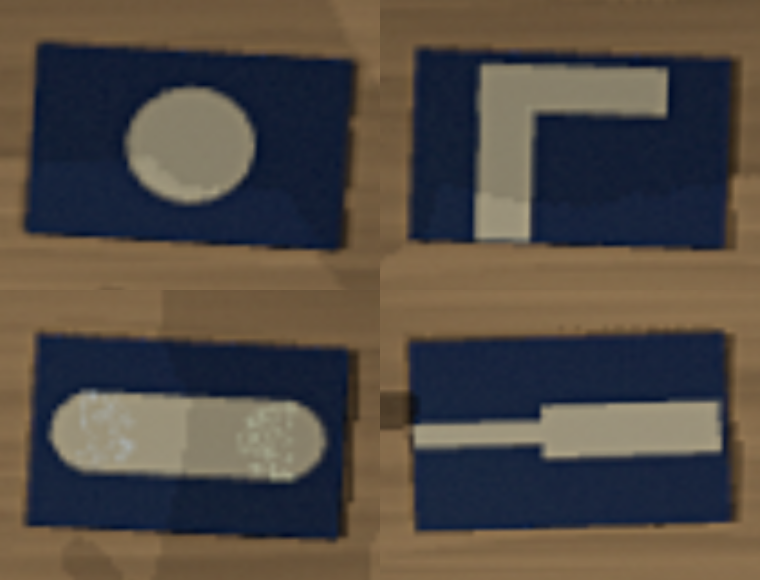

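View pics/sqch_s.png

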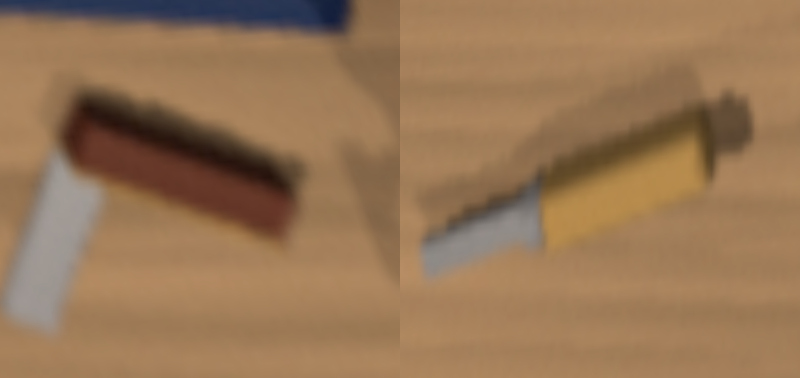

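View pics/planes_s.png

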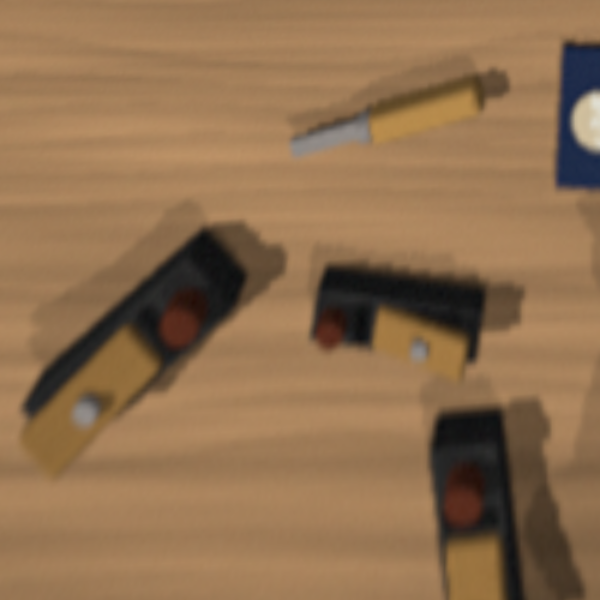

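>>> {"op": "drive_tool", "data": {"series": [[[45.7,-28.1,11.6],[0,0,-0.123],60],[[48.8,-22.2,11.6],[0,0,-0.123],60],[[51.1,-16.1,11.6],[0,0,-0.123],60],[[52.7,-9.7,11.6],[0,0,-0.123],60],[[53.5,-3.1,11.6],[0,0,-0.123],60]], "grip_force": 40}}

```text
clock: 1.98
tool_pos: [0.4025, -0.4183, 0.172]
tool_rot: [[0.552, 0.834, 0.0], [0.834, -0.552, -0.006], [-0.004, 0.003, -1.0]]
wrist_force: [0.6, -0.1, -0.4]
opening: 0.0601
```

>>> {"op": "drive_tool", "data": {"series": [[[53.5,3.5,11.6],[0,0,-0.123],60],[[52.6,10,11.6],[0,0,-0.123],60],[[0,0,0],[0,0,0],60]]}}

```text
clock: 2.35
tool_pos: [0.4723, -0.3256, 0.1477]
tool_rot: [[0.317, 0.948, 0.003], [0.948, -0.317, -0.004], [-0.003, 0.004, -1.0]]
wrist_force: [-0.9, -0.6, 1.2]
opening: 0.0601
```

```bash
python3 - <<'E'
from h import *
c=imaging.read_camera('wrist'); save(c['color'],'w1.png'); print(c['camera_from_world'].round(3),c['fx'])
for t in ['square','mallet_outline']:
    for r in nets.place_of(t,'wrist'): w=world(c,r['centre']); print(t,round(r['p'],2),w.round(4),proj(c,w)[0].round())
plan(.467,-.333,.15,70.1,60)
E
```

```text
[[ 0.948 -0.317  0.004 -0.551]
 [-0.307 -0.916  0.259 -0.166]
 [-0.079 -0.247 -0.966  0.255]
 [ 0.     0.     0.     1.   ]] 298.66457170642377
square 0.8 [ 0.4648 -0.3336  0.0091] [312. 198.]
square 0.68 [ 0.5884 -0.3307  0.0141] [437. 155.]
mallet_outline 0.88 [ 0.5898 -0.3314  0.0121] [438. 155.]
now [ 0.4688 -0.3314  0.1484] yaw 70.9 tilt [ 0.004  0.006 -0.   ] delta mm [-1.8 -1.6  1.6] dyaw -0.8 rows 1
[[[-2.1,-1.2,-1.6],[0.004,0.006,0.014],60]]
```

View pics/w1.png

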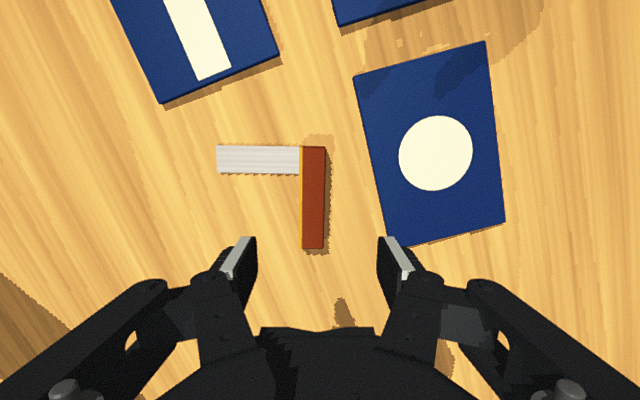

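```bash
python3 - <<'E'
from h import *
c=imaging.read_camera('wrist')
P=np.array([at(c,u,v,.018) for u,v in [(301,147),(325,147),(323,249),(302,249)]]); print(P.round(4),P.mean(0).round(4))
d=P[0]+P[1]-P[2]-P[3]; print(np.degrees(np.arctan2(d[1],d[0])),np.linalg.norm(d)/2)
# disc of mallet tile in wrist
cm=nets.outline_of('mallet_outline','wrist')
im=rect(c,.49,.69,-.43,-.23,.008)
g=cv2.cvtColor(im,cv2.COLOR_RGB2HSV)
m=((g[...,2]>180)&(g[...,1]<60)).astype(np.uint8); cs,_=cv2.findContours(m,0,1); q=max(cs,key=cv2.contourArea); (u,v),r=cv2.minEnclosingCircle(q); print('disc',.69-v/1000,-.23-u/1000,r)
E
```

```text
[[ 0.468  -0.2896  0.018 ]
 [ 0.4886 -0.2967  0.018 ]
 [ 0.4546 -0.3913  0.018 ]
 [ 0.4348 -0.3845  0.018 ]] [ 0.4615 -0.3405  0.018 ]
70.45095907248955 0.1004903492796191
disc 0.5891397094726563 -0.3303308792114258 35.34145736694336
```

```bash
cat >> h.py <<'E'
def overlay(cam,x,y,yaw,segs,box,fn,k=4):
    """draw model polyline list (local xyz in m above bench) on a blown-up crop"""
    u0,u1,v0,v1=box
    im=cv2.resize(cam['color'][v0:v1,u0:u1],None,fx=k,fy=k,interpolation=cv2.INTER_CUBIC)
    a=np.radians(yaw); R=np.array([[np.cos(a),-np.sin(a)],[np.sin(a),np.cos(a)]])
    for s in segs:
        s=np.array(s,float); P=np.c_[s[:,:2]@R.T+[x,y],s[:,2]]
        p=(proj(cam,P)-[u0,v0]+.5)*k
        cv2.polylines(im,[np.round(p*8).astype(np.int32)],True,(0,255,0),1,cv2.LINE_AA,3)
    save(im,fn); return im
def box(x0,x1,y0,y1,z): return [[x0,y0,z],[x1,y0,z],[x1,y1,z],[x0,y1,z]]
SQ=[box(-.05,.05,-.012,.012,.018),box(.023,.049,.012,.093,.003)]
E
python3 - <<'E'
from h import *
for n,b in [('top',(410,510,190,260)),('scene',(150,230,185,225)),('wrist',(200,400,120,270))]:
    c=imaging.read_camera(n); 
    k=400//(b[1]-b[0])
    i=[overlay(c,*p,SQ,b,'x.png',k) for p in [(.4615,-.3405,70.4),(.466,-.332,70.4)]]
    save(np.hstack(i),f'ov_{n}.png')
E
```

```text
(no output)
```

View pics/ov_top.png

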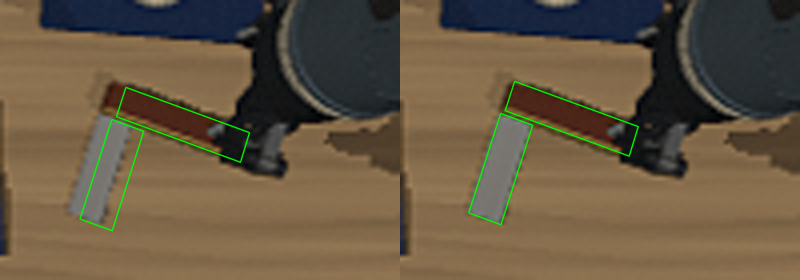

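View pics/ov_wrist.png

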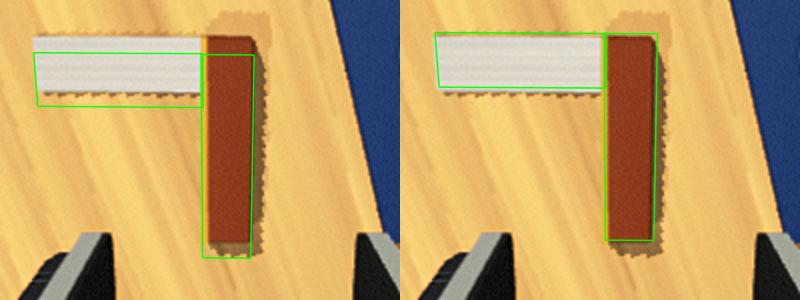

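The overlay shows the square at (0.4655,-0.333) with yaw 70.4°, and the top and wrist cameras agree. I'll descend and grip it.

```bash
python3 - <<'E'
from h import *
plan(.4655,-.333,.03,70.4,50)
E
```

```text
now [ 0.4686 -0.3316  0.1484] yaw 70.9 tilt [ 0.004  0.006 -0.   ] delta mm [  -3.1   -1.4 -118.4] dyaw -0.5 rows 2
[[[-1.2,-1.3,59.2],[0.004,0.006,0.004],50],[[-1.2,-1.2,59.2],[0.0,0.0,0.004],50]]
```

>>> {"op": "drive_tool", "data": {"series": [[[-1.2,-1.3,40],[0.004,0.006,0.004],50],[[-1.2,-1.2,40],[0,0,0.004],50],[[0,0,38],[0,0,0],50],[[0,0,0],[0,0,0],50]]}}

```text
clock: 3.25
tool_pos: [0.4654, -0.3371, 0.0292]
tool_rot: [[0.341, 0.94, 0.003], [0.94, -0.341, -0.003], [-0.002, 0.004, -1.0]]
wrist_force: [-0.2, -0.3, 0.7]
opening: 0.0502
```

```bash
python3 - <<'E'
from h import *
plan(.4655,-.333,.004,70.4,50)
E
```

```text
now [ 0.4654 -0.3371  0.0292] yaw 70.1 tilt [ 0.004  0.002 -0.   ] delta mm [  0.1   4.1 -25.2] dyaw 0.3 rows 1
[[[3.9,-1.3,25.2],[0.004,0.002,-0.005],50]]
```

>>> {"op": "drive_tool", "data": {"series": [[[3.9,-1.3,14],[0.003,0.002,-0.005],50],[[0,0,10],[0,0,0],50],[[0,0,0],[0,0,0],20],[[0,0,0],[0,0,0],20],[[0,0,0],[0,0,0],20]]}}

```text
clock: 3.88
tool_pos: [0.4676, -0.3346, 0.008]
tool_rot: [[0.337, 0.942, 0.006], [0.942, -0.337, -0.003], [-0.001, 0.007, -1.0]]
wrist_force: [-0.3, -0.1, -1.0]
opening: 0.0227
```

>>> {"op": "drive_tool", "data": {"series": [[[0,0,0],[0,0,0],15],[[0,0,0],[0,0,0],15]]}}

```text
clock: 4.12
tool_pos: [0.4678, -0.3348, 0.0084]
tool_rot: [[0.337, 0.942, 0.007], [0.942, -0.337, -0.004], [-0.001, 0.007, -1.0]]
wrist_force: [1.0, -0.5, -1.3]
opening: 0.0227
```

```bash
python3 - <<'E'
from h import *
c=imaging.read_camera('wrist'); save(c['color'],'w2.png')
plan(.468,-.333,.10,70.4,15)
E
```

```text
now [ 0.4678 -0.3348  0.0084] yaw 70.3 tilt [ 0.007  0.001 -0.   ] delta mm [ 0.2  1.8 91.6] dyaw 0.1 rows 2
[[[0.9,-0.2,-45.8],[0.007,0.001,-0.001],15],[[0.9,-0.2,-45.8],[0.0,0.0,-0.001],15]]
```

View pics/w2.png

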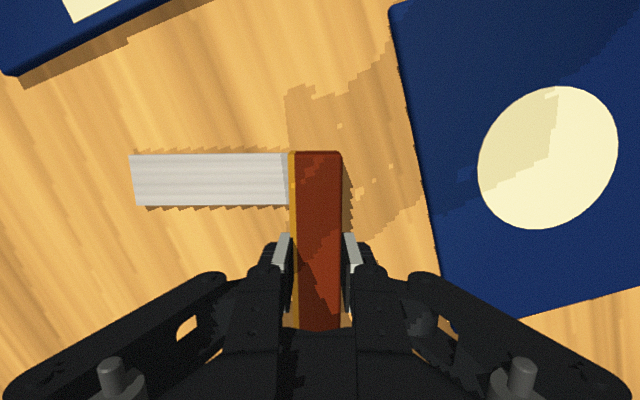

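Square gripped: opening 22.7 mm, with the stock between the pads at (318,240). Lift and carry.

>>> {"op": "drive_tool", "data": {"series": [[[0,0,0],[0,0,0],10],[[0.9,-0.2,-40],[0.005,0.001,0],10],[[0.9,-0.2,-45],[0,0,0],10],[[0,0,0],[0,0,0],10]], "grip_force": 60}}

```text
clock: 4.68
tool_pos: [0.4674, -0.3324, 0.0949]
tool_rot: [[0.336, 0.942, 0.001], [0.942, -0.336, 0.0], [0.0, 0.001, -1.0]]
wrist_force: [-0.2, 0.0, -2.1]
opening: 0.0225
```

```bash
python3 - <<'E'
from h import *
plan(.635,-.113,.06,88.2,10)
E
```

```text
now [ 0.4674 -0.3324  0.0949] yaw 70.3 tilt [ 0.001 -0.     0.   ] delta mm [167.6 219.4 -34.9] dyaw 17.9 rows 5
[[[52.6,16.8,7.0],[0.001,-0.0,-0.062],10],[[51.4,20.0,7.0],[0.0,0.0,-0.062],10],[[50.1,23.2,7.0],[0.0,0.0,-0.062],10],[[48.5,26.3,7.0],[0.0,0.0,-0.062],10],[[46.8,29.3,7.0],[0.0,0.0,-0.062],10]]
```

>>> {"op": "drive_tool", "data": {"series": [[[52.6,16.8,5],[0.001,0,-0.062],10],[[51.4,20,7],[0,0,-0.062],10],[[50.1,23.2,7],[0,0,-0.062],10],[[48.5,26.3,7],[0,0,-0.062],10],[[46.8,29.3,7],[0,0,-0.062],10]]}}

```text
clock: 5.3
tool_pos: [0.6353, -0.1143, 0.057]
tool_rot: [[0.036, 0.999, -0.005], [0.999, -0.036, -0.003], [-0.003, -0.005, -1.0]]
wrist_force: [0.4, -1.0, -0.6]
opening: 0.0222
```

>>> {"op": "drive_tool", "data": {"series": [[[0,0,0],[0,0,0],10],[[0,0,0],[0,0,0],10]]}}

```text
clock: 5.55
tool_pos: [0.6363, -0.1082, 0.0541]
tool_rot: [[0.028, 1.0, -0.007], [1.0, -0.028, 0.0], [-0.0, -0.007, -1.0]]
wrist_force: [-0.4, -0.9, -2.5]
opening: 0.0221
```

```bash
python3 - <<'E'
from h import *
c=imaging.read_camera('wrist'); save(c['color'],'w3.png')
plan(.635,-.113,.03,88.2,10)
E
```

```text
now [ 0.6364 -0.1076  0.0542] yaw 88.4 tilt [-0.006 -0.001  0.   ] delta mm [ -1.4  -5.4 -24.2] dyaw -0.2 rows 1
[[[-5.5,-1.2,24.2],[-0.006,-0.001,0.004],10]]
```

View pics/w3.png

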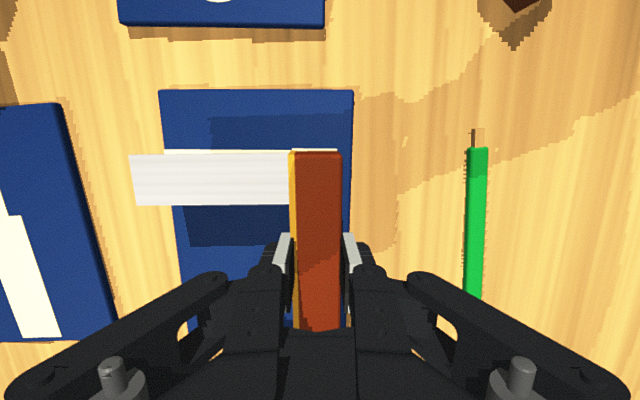

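>>> {"op": "drive_tool", "data": {"series": [[[-5,-1.2,14],[-0.006,-0.001,0.004],10],[[0,0,14],[0,0,0],10],[[0,0,0],[0,0,0],10]]}}

```text
clock: 5.98
tool_pos: [0.6333, -0.1161, 0.0252]
tool_rot: [[0.036, 0.999, -0.001], [0.999, -0.036, -0.001], [-0.002, -0.001, -1.0]]
wrist_force: [0.3, 0.3, -1.7]
opening: 0.0219
```

```bash
python3 - <<'E'
from h import *
c=imaging.read_camera('wrist'); save(c['color'],'w4.png')
plan(.635,-.113,.0165,88.2,10)
E
```

```text
now [ 0.6337 -0.1163  0.0258] yaw 87.9 tilt [-0.     0.002  0.   ] delta mm [ 1.3  3.3 -9.3] dyaw 0.3 rows 1
[[[3.3,1.2,9.3],[-0.0,0.002,-0.005],10]]
```

View pics/w4.png

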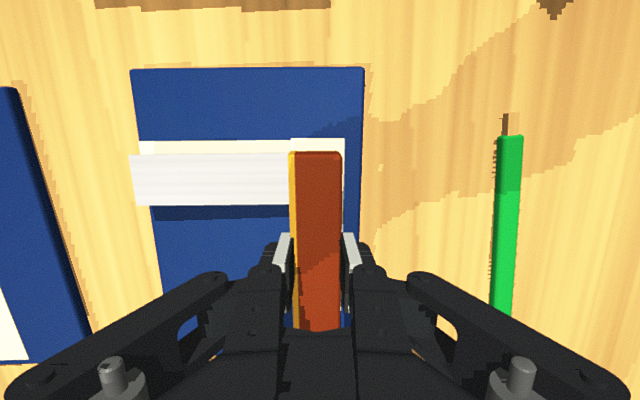

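>>> {"op": "drive_tool", "data": {"series": [[[3,1,5],[0,0.002,-0.004],10],[[0,0,3],[0,0,0],10],[[0,0,0],[0,0,0],10]]}}

```text
clock: 6.4
tool_pos: [0.6356, -0.1132, 0.0183]
tool_rot: [[0.032, 0.999, 0.001], [0.999, -0.032, 0.0], [0.0, 0.001, -1.0]]
wrist_force: [0.7, -0.7, -0.6]
opening: 0.0221
```

```bash
python3 - <<'E'
from h import *
c=imaging.read_camera('wrist'); save(c['color'],'w5.png')
print(env.observe()['wrist_force'])
plan(.635,-.113,.0165,88.2,10)
E
```

```text
[-0.22423354  0.56960986 -1.59195581]
now [ 0.6356 -0.1131  0.0184] yaw 88.1 tilt [ 0.001 -0.     0.   ] delta mm [-0.6  0.1 -1.9] dyaw 0.1 rows 1
[[[0.1,-0.6,1.9],[0.001,-0.0,-0.001],10]]
```

View pics/w5.png

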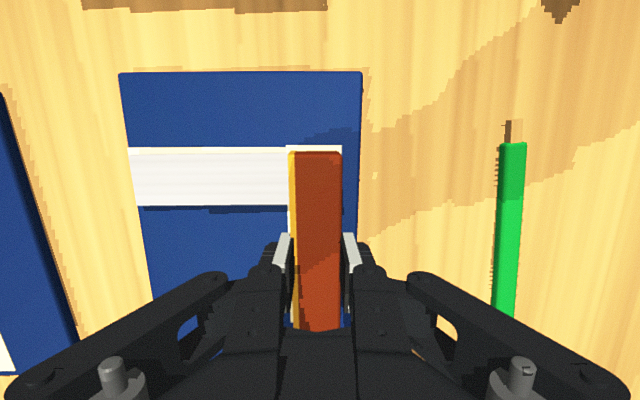

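>>> {"op": "drive_tool", "data": {"series": [[[0,0,2],[0,0,0],10],[[0,0,0],[0,0,0],10],[[0,0,0],[0,0,0],36],[[0,0,0],[0,0,0],40],[[0,0,0],[0,0,0],40]]}}

```text
clock: 7.08
tool_pos: [0.6362, -0.113, 0.017]
tool_rot: [[0.032, 0.999, 0.003], [0.999, -0.032, 0.0], [0.0, 0.003, -1.0]]
wrist_force: [-1.3, -0.1, 0.4]
opening: 0.04
```

>>> {"op": "drive_tool", "data": {"series": [[[0,0,-20],[0,0,0],40],[[0,0,-55],[0,0,0],50],[[0,0,-60],[0,0,0],50],[[0,0,-60],[0,0,0],50],[[0,0,0],[0,0,0],50]]}}

```text
clock: 7.7
tool_pos: [0.636, -0.1126, 0.2241]
tool_rot: [[0.032, 0.999, 0.006], [1.0, -0.032, 0.001], [0.001, 0.006, -1.0]]
wrist_force: [-0.2, -0.3, -0.5]
opening: 0.0503
```

```bash
python3 - <<'E'
from h import *
c=imaging.read_camera('wrist'); save(c['color'],'w6.png')
t=imaging.read_camera('top'); save(t['color'][150:300,200:520].repeat(2,0).repeat(2,1),'t6.png')
plan(.424,.102,.20,60,50)
E
```

```text
now [ 0.6337 -0.1127  0.219 ] yaw 88.2 tilt [-0.001 -0.001  0.   ] delta mm [-209.7  214.7  -19. ] dyaw -28.2 rows 6
[[[34.7,-36.0,3.2],[-0.001,-0.001,0.082],50],[[31.6,-38.8,3.2],[0.0,0.0,0.082],50],[[28.3,-41.2,3.2],[0.0,0.0,0.082],50],[[24.8,-43.4,3.2],[0.0,0.0,0.082],50],[[21.2,-45.3,3.2],[0.0,0.0,0.082],50]]
[[[17.4,-46.9,3.2],[0.0,0.0,0.082],50]]
```

View pics/w6.png

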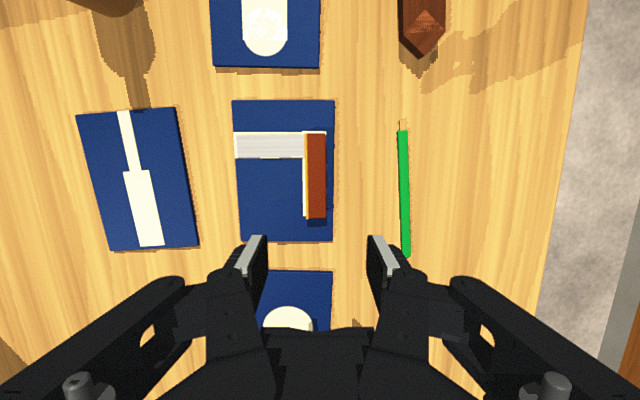

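View pics/t6.png

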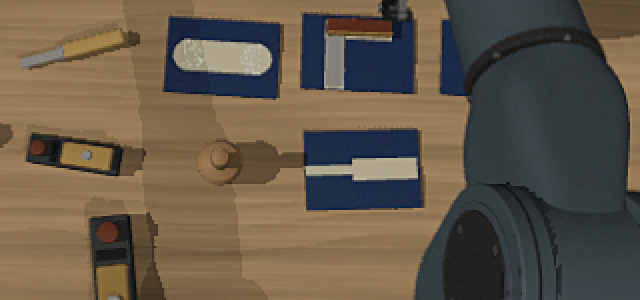

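>>> {"op": "drive_tool", "data": {"series": [[[34.7,-36,1],[0,0,0.082],50],[[31.6,-38.8,1],[0,0,0.082],50],[[28.3,-41.2,1],[0,0,0.082],50],[[24.8,-43.4,1],[0,0,0.082],50],[[21.2,-45.3,1],[0,0,0.082],50]]}}

```text
clock: 8.43
tool_pos: [0.4519, 0.0684, 0.2082]
tool_rot: [[0.444, 0.896, -0.013], [0.896, -0.444, 0.001], [-0.005, -0.012, -1.0]]
wrist_force: [0.2, 0.8, -0.1]
opening: 0.0501
```

>>> {"op": "drive_tool", "data": {"series": [[[14,-42,1],[0,0,0.08],50],[[0,0,0],[0,0,0],50],[[0,0,0],[0,0,0],50]]}}

```text
clock: 8.8
tool_pos: [0.4148, 0.1018, 0.2054]
tool_rot: [[0.511, 0.859, -0.02], [0.859, -0.511, -0.001], [-0.011, -0.017, -1.0]]
wrist_force: [0.1, 0.6, 0.7]
opening: 0.05
```

```bash
python3 - <<'E'
from h import *
c=imaging.read_camera('wrist'); save(c['color'],'w7.png')
for r in nets.place_of('mallet','wrist'): w=world(c,r['centre']); print(round(r['p'],2),w.round(4),proj(c,w)[0].round())
plan(.424,.102,.20,60,50)
for n,u,v in [('top',310.5,229.5)]:
    print(at(imaging.read_camera(n),u,v,.138))
E
```

```text
0.79 [0.4216 0.0991 0.1095] [328. 197.]
0.31 [ 0.6334 -0.1136  0.0172] [568. 238.]
now [0.4152 0.1016 0.2054] yaw 59.2 tilt [-0.017  0.011  0.   ] delta mm [ 8.8  0.4 -5.4] dyaw 0.8 rows 1
[[[4.9,7.3,5.4],[-0.017,0.011,-0.014],50]]
[0.4175509  0.09893291 0.138     ]
```

View pics/w7.png

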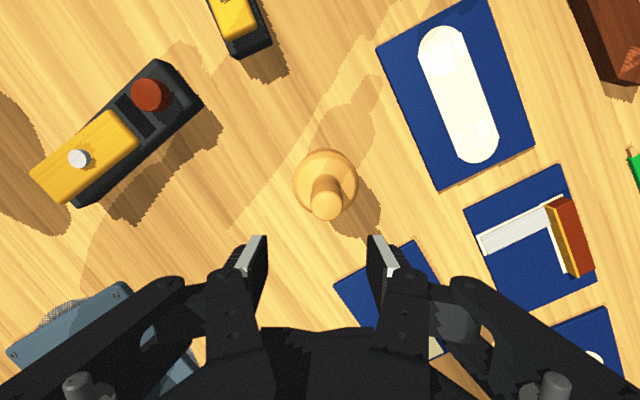

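```bash
python3 - <<'E'
from h import *
c=imaging.read_camera('wrist'); print(at(c,327,206,.138),at(c,326,180,.060))
plan(.4205,.0995,.125,60,50)
E
```

```text
[0.42150873 0.09997697 0.138     ] [0.42330323 0.10248957 0.06      ]
now [0.4155 0.1015 0.2056] yaw 59.1 tilt [-0.016  0.01   0.   ] delta mm [  5.   -2.  -80.6] dyaw 0.9 rows 2
[[[0.4,2.6,40.3],[-0.016,0.01,-0.008],50],[[0.4,2.6,40.3],[0.0,0.0,-0.008],50]]
```

>>> {"op": "drive_tool", "data": {"series": [[[0.4,3,35],[-0.016,0.01,-0.008],50],[[0.4,2.6,40],[0,0,-0.008],50],[[0,0,0],[0,0,0],50]]}}

```text
clock: 9.38
tool_pos: [0.4226, 0.0977, 0.1292]
tool_rot: [[0.502, 0.865, 0.002], [0.865, -0.502, 0.001], [0.002, 0.002, -1.0]]
wrist_force: [-0.4, 1.0, 0.6]
opening: 0.0499
```

```bash
python3 - <<'E'
from h import *
plan(.421,.100,.090,60,50)
E
```

```text
now [0.4226 0.0977 0.1292] yaw 59.8 tilt [ 0.002 -0.002  0.   ] delta mm [ -1.6   2.3 -39.2] dyaw 0.2 rows 1
[[[1.2,-2.5,39.2],[0.002,-0.002,-0.003],50]]
```

>>> {"op": "drive_tool", "data": {"series": [[[1.2,-2.5,20],[0.002,-0.002,0],50],[[0,0,20],[0,0,0],50],[[0,0,0],[0,0,0],20],[[0,0,0],[0,0,0],15],[[0,0,0],[0,0,0],15]]}}

```text
clock: 10.0
tool_pos: [0.4249, 0.0995, 0.0936]
tool_rot: [[0.506, 0.863, 0.005], [0.863, -0.506, 0.001], [0.003, 0.004, -1.0]]
wrist_force: [1.2, -1.0, -3.5]
opening: 0.0244
```

>>> {"op": "drive_tool", "data": {"series": [[[0,0,0],[0,0,0],15],[[0,0,0],[0,0,0],15]]}}

```text
clock: 10.25
tool_pos: [0.4253, 0.0994, 0.0945]
tool_rot: [[0.506, 0.862, 0.006], [0.862, -0.506, 0.001], [0.004, 0.005, -1.0]]
wrist_force: [-0.8, 0.0, -3.1]
opening: 0.0247
```

```bash
python3 - <<'E'
from h import *
c=imaging.read_camera('wrist'); save(c['color'],'w8.png')
plan(.421,.100,.18,60,50)
E
```

```text
now [0.4252 0.0994 0.0945] yaw 59.6 tilt [ 0.005 -0.004  0.   ] delta mm [-4.2  0.6 85.5] dyaw 0.4 rows 2
[[[-0.8,-2.0,-42.8],[0.005,-0.004,-0.004],50],[[-0.8,-2.0,-42.8],[0.0,0.0,-0.004],50]]
```

View pics/w8.png

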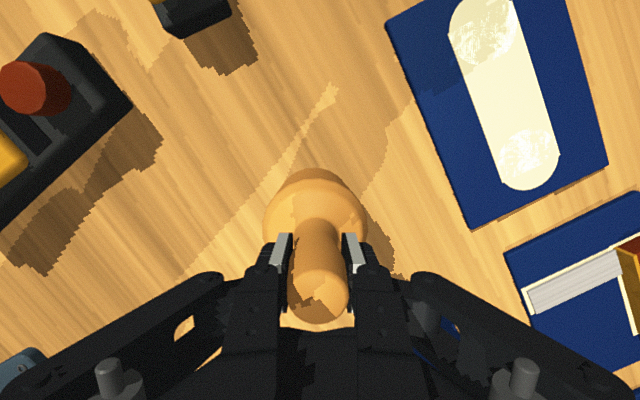

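Mallet gripped, opening 24.7 mm. Lift and carry to its tile.

>>> {"op": "drive_tool", "data": {"series": [[[0,0,0],[0,0,0],10],[[0,0,-30],[0,0,0],10],[[0,0,-45],[0.005,-0.004,0],10],[[0,0,0],[0,0,0],10]], "grip_force": 80}}

```text
clock: 10.8
tool_pos: [0.4243, 0.0994, 0.1709]
tool_rot: [[0.506, 0.863, -0.003], [0.863, -0.506, -0.0], [-0.002, -0.002, -1.0]]
wrist_force: [-0.2, -0.4, -4.3]
opening: 0.0239
```

```bash
python3 - <<'E'
from h import *
plan(.590,-.329,.17,60,10)
E
```

```text
now [0.4243 0.0994 0.1709] yaw 59.6 tilt [-0.002  0.002  0.   ] delta mm [ 165.7 -428.4   -0.9] dyaw 0.4 rows 8
[[[-35.7,45.0,0.1],[-0.002,0.002,-0.001],10],[[-35.8,44.9,0.1],[0.0,0.0,-0.001],10],[[-35.8,44.9,0.1],[0.0,0.0,-0.001],10],[[-35.8,44.9,0.1],[0.0,0.0,-0.001],10],[[-35.9,44.8,0.1],[0.0,0.0,-0.001],10]]
[[[-35.9,44.8,0.1],[0.0,0.0,-0.001],10],[[-35.9,44.8,0.1],[0.0,0.0,-0.001],10],[[-36.0,44.7,0.1],[0.0,0.0,-0.001],10]]
```

>>> {"op": "drive_tool", "data": {"series": [[[-20,25,0],[0,0,0],10],[[-35.8,44.9,0],[0,0,0],10],[[-35.8,44.9,0],[0,0,0],10],[[-35.8,44.9,0],[0,0,0],10],[[-35.8,44.9,0],[0,0,0],10]]}}

```text
clock: 11.42
tool_pos: [0.5195, -0.1462, 0.1664]
tool_rot: [[0.496, 0.868, -0.006], [0.868, -0.496, 0.002], [-0.002, -0.006, -1.0]]
wrist_force: [1.9, 0.9, -2.8]
opening: 0.024
```

>>> {"op": "drive_tool", "data": {"series": [[[-35.8,44.9,0],[0,0,0],10],[[-35.8,44.9,0],[0,0,0],10],[[-25,31,0],[0,0,0],10],[[0,0,0],[0,0,0],10],[[0,0,0],[0,0,0],10]]}}

```text
clock: 12.05
tool_pos: [0.5746, -0.2992, 0.1567]
tool_rot: [[0.501, 0.865, -0.016], [0.865, -0.501, 0.003], [-0.005, -0.015, -1.0]]
wrist_force: [0.1, 0.6, -2.7]
opening: 0.024
```

```bash
python3 - <<'E'
from h import *
plan(.590,-.329,.118,60,10)
E
```

```text
now [ 0.5746 -0.2992  0.1567] yaw 59.9 tilt [-0.015  0.005  0.   ] delta mm [ 15.4 -29.8 -38.7] dyaw 0.1 rows 1
[[[-18.1,28.3,38.7],[-0.015,0.005,-0.001],10]]
```

>>> {"op": "drive_tool", "data": {"series": [[[-9,14,12],[-0.012,0.004,0],10],[[-9,14,12],[0,0,0],10],[[0,0,10],[0,0,0],10],[[0,0,0],[0,0,0],10]]}}

```text
clock: 12.55
tool_pos: [0.59, -0.328, 0.1185]
tool_rot: [[0.498, 0.867, -0.005], [0.867, -0.498, 0.002], [-0.001, -0.005, -1.0]]
wrist_force: [-0.5, 0.4, -2.6]
opening: 0.0243
```

```bash
python3 - <<'E'
from h import *
plan(.591,-.329,.103,60,10)
c=imaging.read_camera('wrist'); save(c['color'],'w9.png')
t=imaging.read_camera('scene'); save(cv2.resize(t['color'][140:270,120:300],None,fx=4,fy=4),'s9.png')
E
```

```text
now [ 0.59   -0.328   0.1185] yaw 60.1 tilt [-0.005  0.001  0.   ] delta mm [  1.   -1.  -15.5] dyaw -0.1 rows 1
[[[-0.4,1.3,15.5],[-0.005,0.001,0.002],10]]
```

View pics/w9.png

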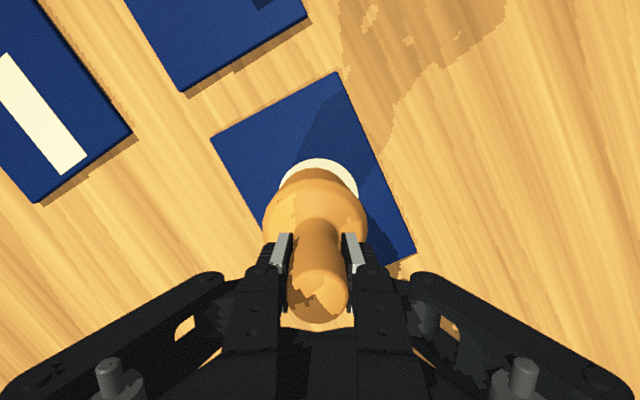

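View pics/s9.png

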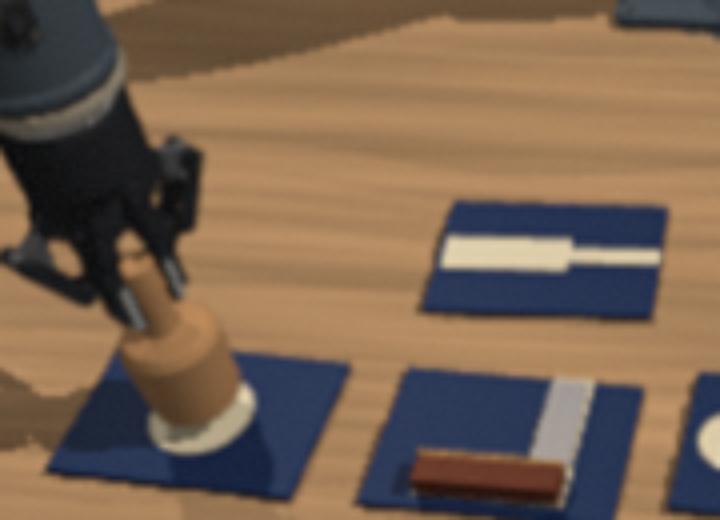

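>>> {"op": "drive_tool", "data": {"series": [[[0,1,7],[-0.005,0.001,0],10],[[0,0,6],[0,0,0],10],[[0,0,0],[0,0,0],10]]}}

```text
clock: 13.02
tool_pos: [0.5919, -0.3283, 0.107]
tool_rot: [[0.498, 0.867, 0.004], [0.867, -0.498, -0.001], [0.001, 0.004, -1.0]]
wrist_force: [-0.5, -0.7, -3.4]
opening: 0.0243
```

```bash
cat >> h.py <<'E'
def circ(r,z,n=40): a=np.linspace(0,2*np.pi,n,endpoint=False); return np.c_[r*np.cos(a),r*np.sin(a),np.full(n,z)]
E
python3 - <<'E'
from h import *
plan(.591,-.329,.103,60,10)
t=imaging.read_camera('scene'); overlay(t,.591,-.3285,0,[circ(.035,.008),circ(.0315,.0115)],(120,220,180,270),'s10.png',7)
t=imaging.read_camera('top'); overlay(t,.591,-.3285,0,[circ(.035,.008)],(400,500,140,220),'t10.png',7)
E
```

```text
now [ 0.5919 -0.3283  0.107 ] yaw 60.2 tilt [ 0.004 -0.001  0.   ] delta mm [-0.9 -0.7 -4. ] dyaw -0.2 rows 1
[[[-1.1,-0.4,4.0],[0.004,-0.001,0.003],10]]
```

View pics/s10.png

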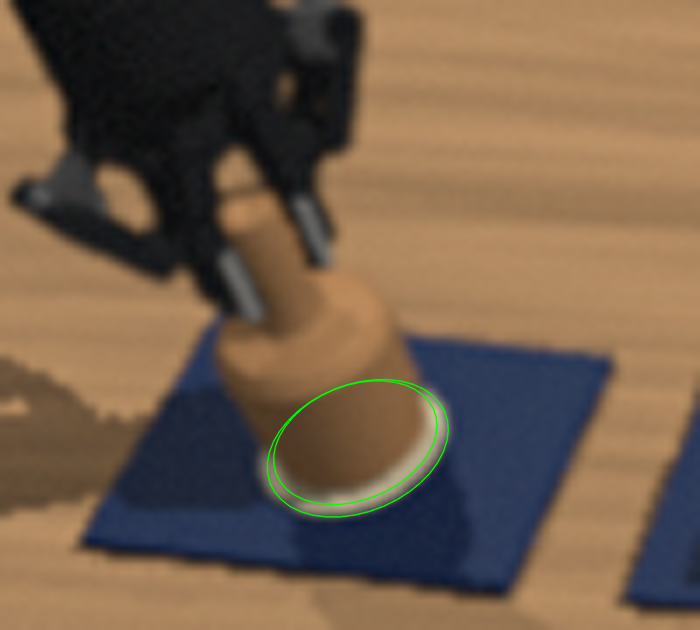

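>>> {"op": "drive_tool", "data": {"series": [[[0,0,3],[0,0,0],10],[[0,0,1],[0,0,0],10],[[0,0,0],[0,0,0],10]]}}

```text
clock: 13.5
tool_pos: [0.5924, -0.3286, 0.1036]
tool_rot: [[0.498, 0.867, 0.005], [0.867, -0.498, -0.002], [0.001, 0.005, -1.0]]
wrist_force: [-0.1, -0.2, -2.6]
opening: 0.0242
```

>>> {"op": "drive_tool", "data": {"series": [[[0,0,1.5],[0.004,0,0],10],[[0,0,0],[0,0,0],10]]}}

```text
clock: 13.75
tool_pos: [0.5925, -0.3286, 0.1021]
tool_rot: [[0.498, 0.867, 0.001], [0.867, -0.498, -0.0], [0.001, 0.001, -1.0]]
wrist_force: [0.6, -1.4, -3.4]
opening: 0.0239
```

>>> {"op": "drive_tool", "data": {"series": [[[0,0,1],[0,0,0],10],[[0,0,0.5],[0,0,0],10],[[0,0,0],[0,0,0],10]]}}

```text
clock: 14.12
tool_pos: [0.5925, -0.3286, 0.1006]
tool_rot: [[0.498, 0.867, 0.001], [0.867, -0.498, -0.0], [0.001, 0.001, -1.0]]
wrist_force: [-0.1, -0.2, -2.1]
opening: 0.0242
```

>>> {"op": "drive_tool", "data": {"series": [[[0,0,1],[0,0,0],10],[[0,0,0],[0,0,0],10]]}}

```text
clock: 14.38
tool_pos: [0.5928, -0.3288, 0.1007]
tool_rot: [[0.498, 0.867, 0.002], [0.867, -0.498, -0.001], [0.001, 0.002, -1.0]]
wrist_force: [0.9, 0.4, -2.6]
opening: 0.0246
```

>>> {"op": "drive_tool", "data": {"series": [[[0,0,0],[0,0,0],26],[[0,0,0],[0,0,0],34],[[0,0,0],[0,0,0],50],[[0,0,0],[0,0,0],50]]}}

```text
clock: 14.88
tool_pos: [0.5934, -0.329, 0.101]
tool_rot: [[0.498, 0.867, 0.004], [0.867, -0.498, -0.001], [0.001, 0.004, -1.0]]
wrist_force: [0.8, 0.2, 0.3]
opening: 0.0498
```

>>> {"op": "drive_tool", "data": {"series": [[[0,0,-15],[0,0,0],50],[[0,0,-50],[0,0,0],50],[[0,0,-55],[0,0,0],50],[[0,0,0],[0,0,0],50]]}}

```text
clock: 15.38
tool_pos: [0.5934, -0.329, 0.2278]
tool_rot: [[0.498, 0.867, 0.005], [0.867, -0.498, -0.002], [0.001, 0.006, -1.0]]
wrist_force: [0.7, -1.0, -0.6]
opening: 0.0498
```

```bash
python3 - <<'E'
from h import *
plan(.425,.318,.19,82,65)
t=imaging.read_camera('scene'); overlay(t,.591,-.3285,0,[circ(.035,.008),circ(.0315,.008)],(120,220,180,270),'s11.png',7)
E
```

```text
now [ 0.5934 -0.329   0.2278] yaw 60.1 tilt [ 0.006 -0.001  0.   ] delta mm [-168.4  647.   -37.8] dyaw 21.9 rows 12
[[[39.8,-39.0,3.2],[0.006,-0.001,-0.032],65],[[41.0,-37.7,3.2],[0.0,0.0,-0.032],65],[[42.2,-36.4,3.2],[0.0,0.0,-0.032],65],[[43.3,-35.0,3.2],[0.0,0.0,-0.032],65],[[44.4,-33.7,3.2],[0.0,0.0,-0.032],65]]
[[[45.4,-32.2,3.2],[0.0,0.0,-0.032],65],[[46.4,-30.8,3.2],[0.0,0.0,-0.032],65],[[47.4,-29.3,3.2],[0.0,0.0,-0.032],65],[[48.3,-27.8,3.2],[0.0,0.0,-0.032],65],[[49.2,-26.2,3.2],[0.0,0.0,-0.032],65]]
[[[50.0,-24.6,3.2],[0.0,0.0,-0.032],65],[[50.7,-23.0,3.2],[0.0,0.0,-0.032],65]]
```

View pics/s11.png

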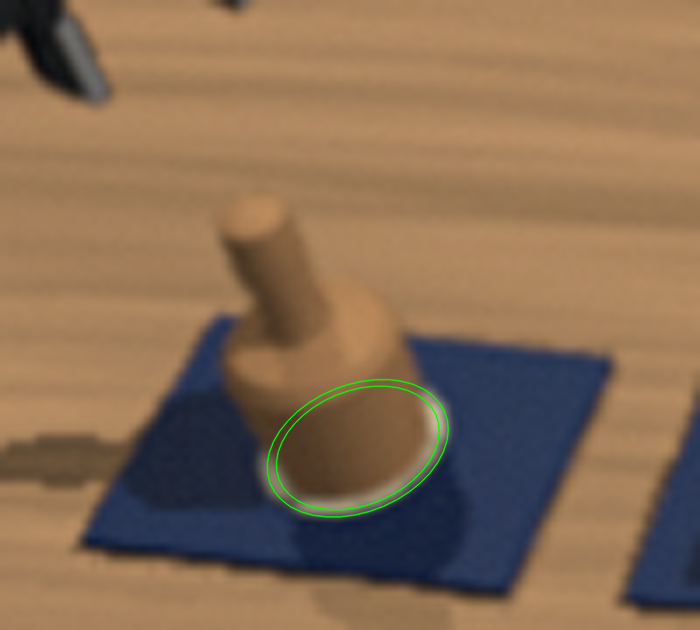

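The mallet stands upright on its disc, about 2 mm off. On to the small plane.

>>> {"op": "drive_tool", "data": {"series": [[[39.8,-39,3],[0.006,0,-0.032],70],[[41,-37.7,3],[0,0,-0.032],70],[[42.2,-36.4,3],[0,0,-0.032],70],[[43.3,-35,3],[0,0,-0.032],70],[[44.4,-33.7,3],[0,0,-0.032],70]]}}

```text
clock: 16.05
tool_pos: [0.5178, -0.0559, 0.2074]
tool_rot: [[0.356, 0.935, -0.008], [0.935, -0.356, 0.002], [-0.001, -0.008, -1.0]]
wrist_force: [1.4, 0.0, -0.7]
opening: 0.0698
```

>>> {"op": "drive_tool", "data": {"series": [[[45.4,-32.2,1],[0,0,-0.032],70],[[46.4,-30.8,1],[0,0,-0.032],70],[[47.4,-29.3,1],[0,0,-0.032],70],[[48.3,-27.8,1],[0,0,-0.032],70],[[49.2,-26.2,1],[0,0,-0.032],70]]}}

```text
clock: 16.68
tool_pos: [0.4412, 0.2209, 0.2012]
tool_rot: [[0.197, 0.98, -0.012], [0.98, -0.197, 0.001], [-0.002, -0.012, -1.0]]
wrist_force: [1.3, -0.3, 0.1]
opening: 0.07
```

>>> {"op": "drive_tool", "data": {"series": [[[45,-20,0],[0,0,-0.032],70],[[20,-9,0],[0,0,-0.03],70],[[0,0,0],[0,0,0],70],[[0,0,0],[0,0,0],70]]}}

```text
clock: 17.18
tool_pos: [0.4206, 0.2947, 0.1994]
tool_rot: [[0.127, 0.992, -0.016], [0.992, -0.127, -0.001], [-0.003, -0.016, -1.0]]
wrist_force: [-0.4, -0.1, 0.0]
opening: 0.0701
```

```bash
cat >> h.py <<'E'
PL=[box(-.07,.07,-.022,.022,.026),box(-.07,.07,-.022,.022,0)]
E
python3 - <<'E'
from h import *
plan(.433,.320,.10,82,70)
c=imaging.read_camera('wrist'); save(c['color'],'w12.png')
for n in ['wrist','scene']:
  c=imaging.read_camera(n)
  for r in nets.place_of('plane',n): w=world(c,r['centre']); print(n,round(r['p'],2),w.round(4),proj(c,w)[0].round())
c=imaging.read_camera('wrist'); overlay(c,.4333,.320,81.9,PL,(150,500,50,330),'w12o.png',2)
E
```

```text
now [0.4206 0.2947 0.1994] yaw 82.7 tilt [-0.016  0.003  0.   ] delta mm [ 12.4  25.3 -99.4] dyaw -0.7 rows 2
[[[13.3,4.5,49.7],[-0.016,0.003,0.006],70],[[13.4,4.5,49.7],[0.0,0.0,0.006],70]]
wrist 0.95 [0.2473 0.2547 0.0222] [176. 232.]
wrist 0.57 [0.435  0.3162 0.0151] [331. 158.]
scene 0.93 [0.4201 0.5376 0.0243] [473. 212.]
scene 0.68 [0.2482 0.2539 0.0207] [375. 171.]
scene 0.56 [0.4317 0.3205 0.0204] [399. 212.]
```

View pics/w12.png

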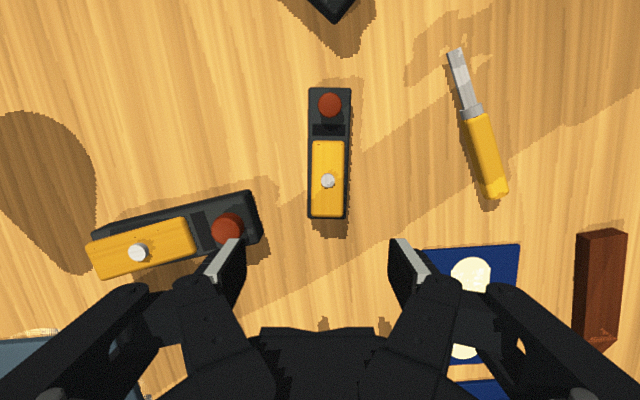

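View pics/w12o.png

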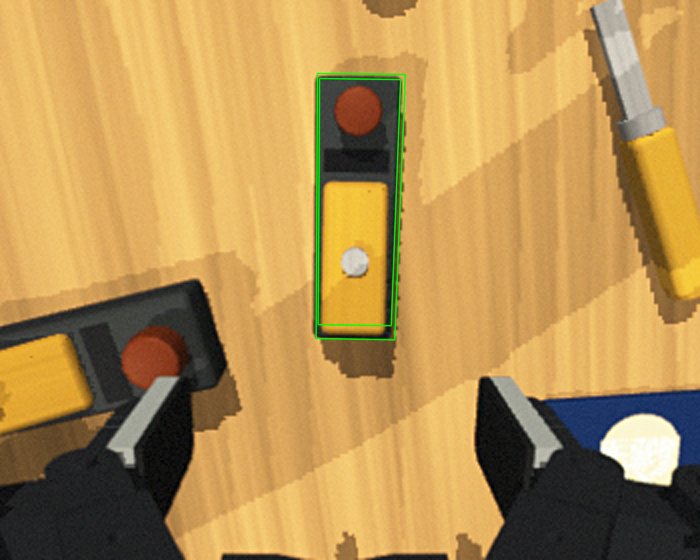

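>>> {"op": "drive_tool", "data": {"series": [[[13.3,4.5,40],[-0.016,0.003,0.006],70],[[11,3.5,40],[0,0,0.006],70],[[0,0,35],[0,0,0],70],[[0,0,15],[0,0,0],70],[[0,0,0],[0,0,0],70]]}}

```text
clock: 18.1
tool_pos: [0.4349, 0.318, 0.0682]
tool_rot: [[0.145, 0.989, 0.005], [0.989, -0.145, 0.003], [0.004, 0.005, -1.0]]
wrist_force: [-0.3, -0.2, 0.6]
opening: 0.07
```

```bash
python3 - <<'E'
from h import *
plan(.433,.320,.006,81.8,70)
E
```

```text
now [0.4349 0.318  0.0682] yaw 81.7 tilt [ 0.005 -0.004  0.   ] delta mm [ -1.9   2.  -62.2] dyaw 0.1 rows 2
[[[0.8,-1.1,31.1],[0.005,-0.004,-0.001],70],[[0.8,-1.1,31.1],[0.0,0.0,-0.001],70]]
```

>>> {"op": "drive_tool", "data": {"series": [[[1.6,-2.5,25],[0.005,-0.004,0],70],[[0,0,22],[0,0,0],70],[[0,0,12],[0,0,0],70],[[0,0,0],[0,0,0],70]]}}

```text
clock: 18.6
tool_pos: [0.4364, 0.3218, 0.013]
tool_rot: [[0.147, 0.989, 0.007], [0.989, -0.147, 0.005], [0.006, 0.006, -1.0]]
wrist_force: [-0.6, 0.1, 0.3]
opening: 0.0699
```

```bash
python3 - <<'E'
from h import *
plan(.433,.320,.006,81.8,70)
E
```

```text
now [0.4364 0.3218 0.013 ] yaw 81.6 tilt [ 0.006 -0.006  0.   ] delta mm [-3.4 -1.8 -7. ] dyaw 0.2 rows 1
[[[-2.3,-3.1,7.0],[0.006,-0.006,-0.004],70]]
```

>>> {"op": "drive_tool", "data": {"series": [[[-2,-3.2,7],[0.006,-0.006,0],70],[[0,0,0],[0,0,0],50],[[0,0,0],[0,0,0],36],[[0,0,0],[0,0,0],30],[[0,0,0],[0,0,0],30]]}}

```text
clock: 19.23
tool_pos: [0.4336, 0.3206, 0.008]
tool_rot: [[0.147, 0.989, 0.002], [0.989, -0.147, 0.001], [0.001, 0.002, -1.0]]
wrist_force: [0.1, 0.4, -4.5]
opening: 0.0422
```

>>> {"op": "drive_tool", "data": {"series": [[[0,0,0],[0,0,0],30],[[0,0,0],[0,0,0],30],[[0,0,0],[0,0,0],30]], "grip_force": 100}}

```text
clock: 19.6
tool_pos: [0.4336, 0.3207, 0.0081]
tool_rot: [[0.147, 0.989, 0.002], [0.989, -0.147, 0.001], [0.001, 0.002, -1.0]]
wrist_force: [1.1, 1.1, -0.4]
opening: 0.0418
```

```bash
python3 - <<'E'
from h import *
plan(.436,.320,.09,81.8,70)
c=imaging.read_camera('wrist'); save(c['color'],'w13.png')
E
```

```text
now [0.4336 0.3207 0.0081] yaw 81.5 tilt [ 0.002 -0.001  0.   ] delta mm [ 2.4 -0.7 81.9] dyaw 0.3 rows 2
[[[-0.2,1.2,-41.0],[0.002,-0.001,-0.002],70],[[-0.2,1.2,-41.0],[0.0,0.0,-0.002],70]]
```

View pics/w13.png

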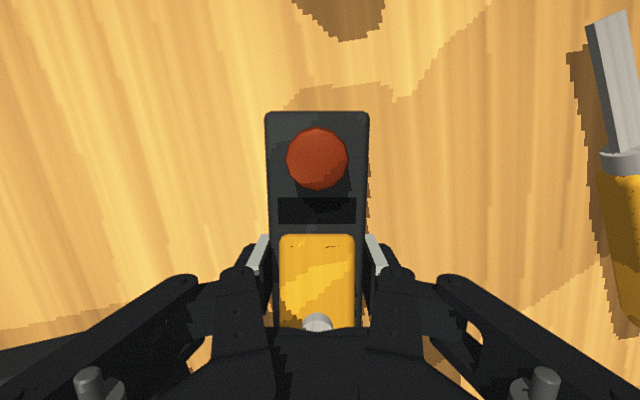

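>>> {"op": "drive_tool", "data": {"series": [[[0,0,-30],[0,0,0],30],[[0,0,-40],[0,0,0],30],[[0,0,-20],[0,0,0],30],[[0,0,0],[0,0,0],30]]}}

```text
clock: 20.15
tool_pos: [0.4322, 0.3193, 0.0984]
tool_rot: [[0.147, 0.989, -0.002], [0.989, -0.147, -0.002], [-0.003, -0.002, -1.0]]
wrist_force: [-0.9, 1.0, -7.4]
opening: 0.0413
```

```bash
python3 - <<'E'
from h import *
plan(.5893,.0985,.075,86.9,30)
E
```

```text
now [0.4322 0.3193 0.0984] yaw 81.5 tilt [-0.002  0.003  0.   ] delta mm [ 157.1 -220.8  -23.4] dyaw 5.4 rows 5
[[[-39.1,37.6,4.7],[-0.002,0.003,-0.019],30],[[-39.7,36.8,4.7],[0.0,0.0,-0.019],30],[[-40.4,36.1,4.7],[0.0,0.0,-0.019],30],[[-41.1,35.3,4.7],[0.0,0.0,-0.019],30],[[-41.8,34.6,4.7],[0.0,0.0,-0.019],30]]
```

>>> {"op": "drive_tool", "data": {"series": [[[-20,19,0],[-0.002,0.003,-0.01],30],[[-39.7,36.8,0],[0,0,-0.019],30],[[-40.4,36.1,2],[0,0,-0.019],30],[[-41.1,35.3,2],[0,0,-0.019],30],[[-35,29,2],[0,0,-0.019],30]]}}

```text
clock: 20.78
tool_pos: [0.5668, 0.1253, 0.0851]
tool_rot: [[0.049, 0.999, -0.007], [0.999, -0.049, 0.001], [0.0, -0.007, -1.0]]
wrist_force: [-0.1, 1.4, -6.5]
opening: 0.0414
```

>>> {"op": "drive_tool", "data": {"series": [[[-20,16,0],[0,0,-0.009],30],[[0,0,0],[0,0,0],30],[[0,0,0],[0,0,0],30]]}}

```text
clock: 21.15
tool_pos: [0.5816, 0.0979, 0.0793]
tool_rot: [[0.046, 0.999, -0.014], [0.999, -0.047, -0.003], [-0.003, -0.014, -1.0]]
wrist_force: [-0.4, 0.8, -6.2]
opening: 0.0418
```

```bash
python3 - <<'E'
from h import *
plan(.5893,.0985,.028,86.9,30)
E
```

```text
now [0.5816 0.0979 0.0793] yaw 87.3 tilt [-0.014  0.003  0.   ] delta mm [  7.7   0.6 -51.3] dyaw -0.4 rows 1
[[[1.0,7.7,51.3],[-0.014,0.003,0.008],30]]
```

>>> {"op": "drive_tool", "data": {"series": [[[1,6,20],[-0.014,0.003,0.004],30],[[0,0,15],[0,0,0],30],[[0,0,12],[0,0,0],30],[[0,0,0],[0,0,0],30]]}}

```text
clock: 21.65
tool_pos: [0.5849, 0.1019, 0.0291]
tool_rot: [[0.046, 0.999, -0.003], [0.999, -0.046, 0.0], [0.0, -0.003, -1.0]]
wrist_force: [-0.2, -0.8, -6.5]
opening: 0.0413
```

```bash
python3 - <<'E'
from h import *
plan(.5893,.0985,.017,86.9,30)
c=imaging.read_camera('wrist'); save(c['color'],'w14.png')
E
```

```text
now [0.5849 0.1019 0.0291] yaw 87.4 tilt [-0.003 -0.     0.   ] delta mm [  4.4  -3.4 -12.1] dyaw -0.5 rows 1
[[[-3.2,4.6,12.1],[-0.003,-0.0,0.008],30]]
```

View pics/w14.png

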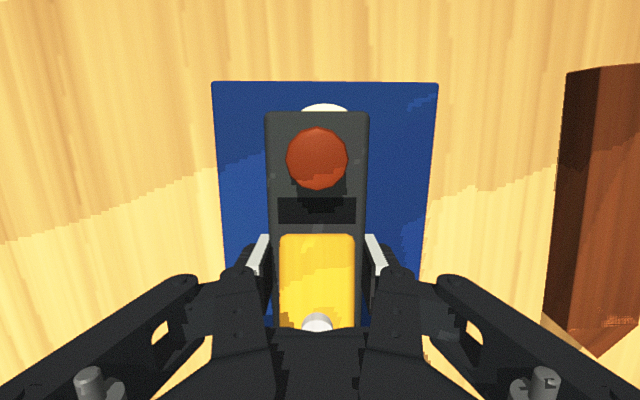

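>>> {"op": "drive_tool", "data": {"series": [[[-3,4.4,5],[-0.003,0,0.006],30],[[0,0,4],[0,0,0],30],[[0,0,0],[0,0,0],30]]}}

```text
clock: 22.08
tool_pos: [0.5908, 0.0987, 0.0213]
tool_rot: [[0.052, 0.999, 0.003], [0.999, -0.052, 0.001], [0.001, 0.003, -1.0]]
wrist_force: [0.0, 0.3, -5.2]
opening: 0.0417
```

```bash
python3 - <<'E'
from h import *
plan(.5893,.0985,.016,86.9,30)
c=imaging.read_camera('wrist'); save(c['color'],'w15.png')
E
```

```text
now [0.5908 0.0987 0.0213] yaw 87.0 tilt [ 0.003 -0.001  0.   ] delta mm [-1.5 -0.2 -5.3] dyaw -0.1 rows 1
[[[-0.3,-1.4,5.3],[0.003,-0.001,0.002],30]]
```

View pics/w15.png

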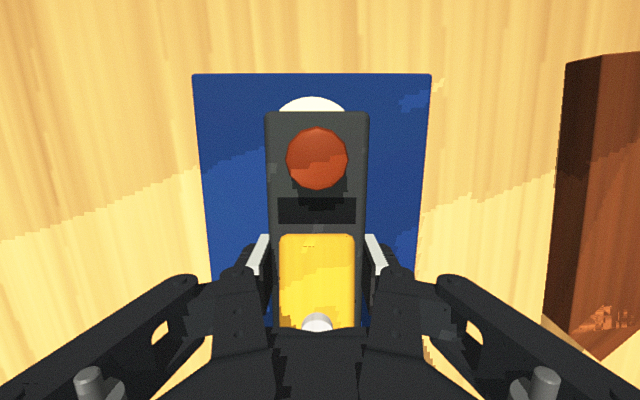

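>>> {"op": "drive_tool", "data": {"series": [[[0,-1.8,3],[0.003,0,0],30],[[0,0,1.5],[0,0,0],30],[[0,0,0],[0,0,0],30]]}}

```text
clock: 22.5
tool_pos: [0.5891, 0.0988, 0.017]
tool_rot: [[0.052, 0.999, 0.001], [0.999, -0.052, 0.001], [0.001, 0.001, -1.0]]
wrist_force: [0.8, 0.2, -6.1]
opening: 0.0418
```

>>> {"op": "drive_tool", "data": {"series": [[[0,0,1.5],[0,0,0],30],[[0,0,0],[0,0,0],30]]}}

```text
clock: 22.75
tool_pos: [0.5893, 0.0989, 0.0163]
tool_rot: [[0.053, 0.999, 0.002], [0.999, -0.053, 0.001], [0.001, 0.002, -1.0]]
wrist_force: [-0.3, 1.2, -5.9]
opening: 0.0416
```

>>> {"op": "drive_tool", "data": {"series": [[[0,0,1.2],[0,0,0],30],[[0,0,0.5],[0,0,0],30],[[0,0,0],[0,0,0],30]]}}

```text
clock: 23.12
tool_pos: [0.5894, 0.0989, 0.0162]
tool_rot: [[0.053, 0.999, 0.003], [0.999, -0.053, 0.001], [0.001, 0.003, -1.0]]
wrist_force: [-0.4, 0.1, -4.6]
opening: 0.0417
```

>>> {"op": "drive_tool", "data": {"series": [[[0,0,0],[0,0,0],46],[[0,0,0],[0,0,0],56],[[0,0,0],[0,0,0],66],[[0,0,0],[0,0,0],66]]}}

```text
clock: 23.62
tool_pos: [0.5909, 0.0994, 0.0167]
tool_rot: [[0.053, 0.999, 0.005], [0.999, -0.053, 0.002], [0.002, 0.005, -1.0]]
wrist_force: [-0.0, -0.1, -0.8]
opening: 0.0661
```

>>> {"op": "drive_tool", "data": {"series": [[[0,0,-15],[0,0,0],66],[[0,0,-50],[0,0,0],60],[[0,0,-55],[0,0,0],50],[[0,0,0],[0,0,0],50]]}}

```text
clock: 24.12
tool_pos: [0.5904, 0.0999, 0.143]
tool_rot: [[0.052, 0.999, 0.006], [0.999, -0.052, 0.002], [0.003, 0.006, -1.0]]
wrist_force: [-0.6, -0.9, -0.0]
opening: 0.0502
```

```bash
python3 - <<'E'
from h import *
plan(.607,.285,.15,107,50)
t=imaging.read_camera('scene'); overlay(t,.5893,.0987,86.9,[box(-.076,.076,-.024,.024,.008)],(270,370,190,270),'s16.png',7)
c=imaging.read_camera('wrist'); save(c['color'],'w16.png')
E
```

```text
now [0.5904 0.0999 0.143 ] yaw 87.0 tilt [ 0.006 -0.003  0.   ] delta mm [ 16.6 185.1   7. ] dyaw 20.0 rows 4
[[[46.4,1.7,-1.8],[0.006,-0.003,-0.087],50],[[46.1,5.8,-1.8],[0.0,0.0,-0.087],50],[[45.4,9.8,-1.8],[0.0,0.0,-0.087],50],[[44.4,13.7,-1.8],[0.0,0.0,-0.087],50]]
```

View pics/s16.png

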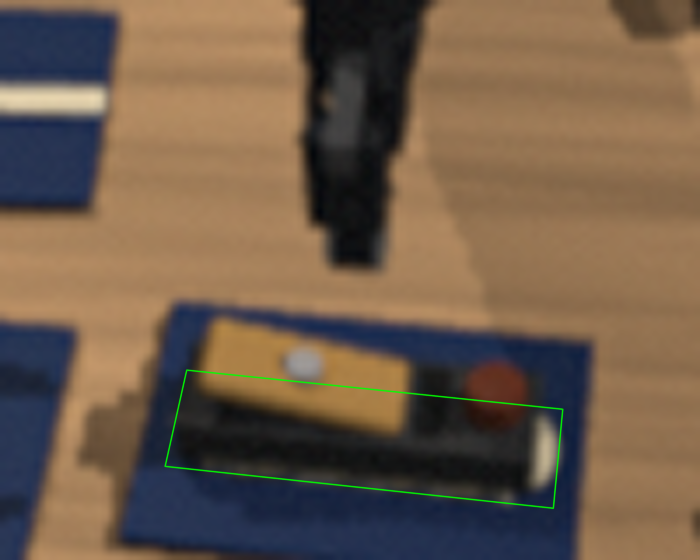

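View pics/w16.png

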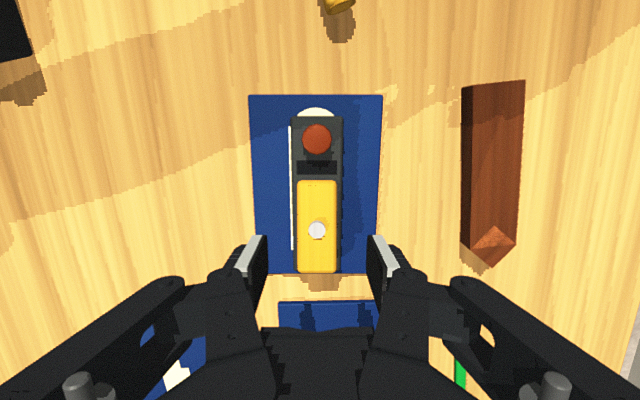

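The plane is on its bar, about 3 mm toward -y. On to the chisel.

>>> {"op": "drive_tool", "data": {"series": [[[46.4,1.7,-2],[0.006,-0.003,-0.087],50],[[46.1,5.8,-2],[0,0,-0.087],50],[[45.4,9.8,-3],[0,0,-0.087],50],[[30,9,-3],[0,0,-0.087],50],[[0,0,0],[0,0,0],50]]}}

```text
clock: 24.85
tool_pos: [0.6004, 0.2707, 0.1426]
tool_rot: [[-0.3, 0.954, -0.016], [0.954, 0.3, -0.007], [-0.002, -0.017, -1.0]]
wrist_force: [0.1, 0.0, 0.0]
opening: 0.0502
```

>>> {"op": "drive_tool", "data": {"series": [[[0,0,0],[0,0,0],50]]}}

```text
clock: 24.98
tool_pos: [0.6, 0.2696, 0.1413]
tool_rot: [[-0.299, 0.954, -0.017], [0.954, 0.299, -0.009], [-0.003, -0.019, -1.0]]
wrist_force: [-0.1, -1.1, 0.2]
opening: 0.05
```

```bash
cat >> h.py <<'E'
CH=[box(-.05,.045,-.012,.012,.018),box(.045,.115,-.007,.007,.013)]
E
python3 - <<'E'
from h import *
plan(.603,.301,.10,107.2,50)
c=imaging.read_camera('wrist'); overlay(c,.604,.300,107.2,CH,(150,500,50,330),'w17o.png',2)
for n in ['wrist']:
  for r in nets.place_of('chisel',n): w=world(c,r['centre']); print(n,round(r['p'],2),w.round(4),proj(c,w)[0].round())
E
```

```text
now [0.6    0.2696 0.1413] yaw 107.4 tilt [-0.019  0.003  0.   ] delta mm [  3.   31.4 -41.3] dyaw -0.2 rows 1
[[[29.0,12.3,41.3],[-0.019,0.003,0.004],50]]
wrist 0.62 [0.6024 0.297  0.0144] [332. 164.]
```

View pics/w17o.png

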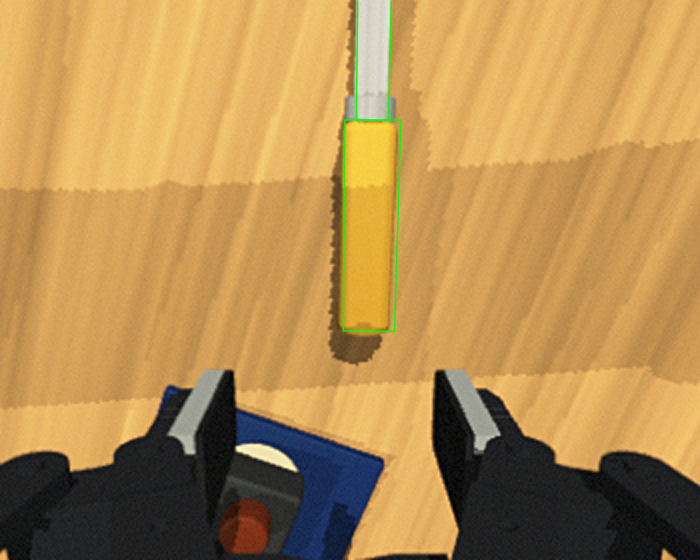

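>>> {"op": "drive_tool", "data": {"series": [[[14,6,35],[-0.019,0.003,0.004],50],[[14,6,35],[0,0,0],50],[[0,0,25],[0,0,0],50],[[0,0,15],[0,0,0],50],[[0,0,0],[0,0,0],50]]}}

```text
clock: 25.7
tool_pos: [0.6055, 0.2935, 0.0293]
tool_rot: [[-0.285, 0.958, 0.003], [0.958, 0.285, -0.003], [-0.003, 0.002, -1.0]]
wrist_force: [-0.4, 0.3, 0.1]
opening: 0.0497
```

```bash
python3 - <<'E'
from h import *
plan(.6035,.300,.006,107.2,50)
E
```

```text
now [0.6055 0.2935 0.0293] yaw 106.6 tilt [ 0.002  0.003 -0.   ] delta mm [ -2.    6.5 -23.3] dyaw 0.6 rows 1
[[[6.8,-0.1,23.3],[0.002,0.003,-0.011],50]]
```

>>> {"op": "drive_tool", "data": {"series": [[[6,0,13],[0.002,0.003,-0.01],50],[[0,0,10],[0,0,0],50],[[0,0,0],[0,0,0],30],[[0,0,0],[0,0,0],15],[[0,0,0],[0,0,0],15]], "grip_force": 60}}

```text
clock: 26.32
tool_pos: [0.6055, 0.2998, 0.0077]
tool_rot: [[-0.294, 0.956, 0.004], [0.956, 0.294, 0.002], [0.0, 0.004, -1.0]]
wrist_force: [-0.1, -0.1, -1.6]
opening: 0.0223
```

>>> {"op": "drive_tool", "data": {"series": [[[0,0,0],[0,0,0],15],[[0,0,0],[0,0,0],15]]}}

```text
clock: 26.58
tool_pos: [0.6056, 0.2997, 0.0079]
tool_rot: [[-0.294, 0.956, 0.004], [0.956, 0.294, 0.002], [0.0, 0.004, -1.0]]
wrist_force: [-0.5, 0.2, -1.3]
opening: 0.0228
```

```bash
python3 - <<'E'
from h import *
plan(.6035,.300,.1,107.2,50)
c=imaging.read_camera('wrist'); save(c['color'],'w18.png')
E
```

```text
now [0.6056 0.2997 0.0079] yaw 107.1 tilt [ 0.004 -0.     0.   ] delta mm [-2.1  0.3 92.1] dyaw 0.1 rows 2
[[[0.4,-0.9,-46.0],[0.004,-0.0,-0.001],50],[[0.4,-0.9,-46.0],[0.0,0.0,-0.001],50]]
```

View pics/w18.png

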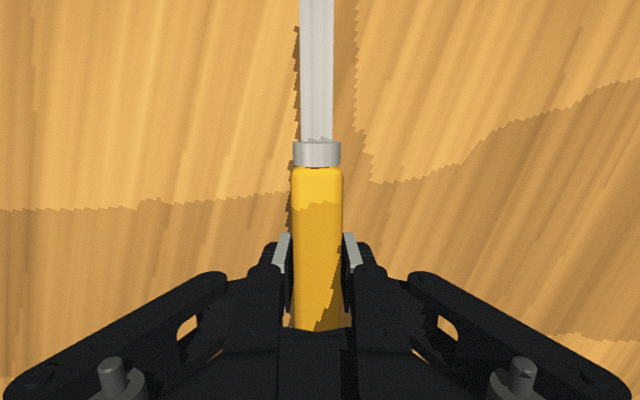

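>>> {"op": "drive_tool", "data": {"series": [[[0,0,-30],[0,0,0],10],[[0,0,-50],[0.004,0,0],10],[[0,0,-40],[0,0,0],10],[[0,0,0],[0,0,0],10]]}}

```text
clock: 27.12
tool_pos: [0.6046, 0.2993, 0.1304]
tool_rot: [[-0.294, 0.956, -0.002], [0.956, 0.294, -0.001], [0.0, -0.002, -1.0]]
wrist_force: [0.9, -0.2, -1.8]
opening: 0.0226
```

```bash
python3 - <<'E'
from h import *
plan(.4215,-.1455,.13,92.1,10)
E
```

```text
now [0.6046 0.2993 0.1304] yaw 107.1 tilt [-0.002 -0.     0.   ] delta mm [-1.831e+02 -4.448e+02 -4.000e-01] dyaw -15.0 rows 9
[[[-41.2,-34.0,0.0],[-0.002,-0.0,0.029],10],[[-42.2,-32.8,0.0],[0.0,0.0,0.029],10],[[-43.2,-31.5,0.0],[0.0,0.0,0.029],10],[[-44.1,-30.3,0.0],[0.0,0.0,0.029],10],[[-44.9,-29.0,0.0],[0.0,0.0,0.029],10]]
[[[-45.7,-27.7,0.0],[0.0,0.0,0.029],10],[[-46.5,-26.3,0.0],[0.0,0.0,0.029],10],[[-47.3,-24.9,0.0],[0.0,0.0,0.029],10],[[-48.0,-23.6,0.0],[0.0,0.0,0.029],10]]
```

>>> {"op": "drive_tool", "data": {"series": [[[-41.2,-34,0],[0,0,0.029],10],[[-42.2,-32.8,0],[0,0,0.029],10],[[-43.2,-31.5,0],[0,0,0.029],10],[[-44.1,-30.3,0],[0,0,0.029],10],[[-44.9,-29,0],[0,0,0.029],10]]}}

```text
clock: 27.75
tool_pos: [0.4981, 0.0489, 0.1258]
tool_rot: [[-0.154, 0.988, -0.006], [0.988, 0.154, 0.001], [0.002, -0.006, -1.0]]
wrist_force: [0.9, -1.5, -1.6]
opening: 0.0225
```

>>> {"op": "drive_tool", "data": {"series": [[[-45.7,-27.7,0],[0,0,0.029],10],[[-46.5,-26.3,0],[0,0,0.029],10],[[-45,-23,0],[0,0,0.029],10],[[-20,-10,0],[0,0,0.02],10],[[0,0,0],[0,0,0],10]]}}

```text
clock: 28.38
tool_pos: [0.422, -0.127, 0.1223]
tool_rot: [[-0.037, 0.999, -0.013], [0.999, 0.037, 0.001], [0.001, -0.013, -1.0]]
wrist_force: [0.4, -0.1, -0.3]
opening: 0.0225
```

>>> {"op": "drive_tool", "data": {"series": [[[0,0,0],[0,0,0],10]]}}

```text
clock: 28.5
tool_pos: [0.4221, -0.1264, 0.122]
tool_rot: [[-0.037, 0.999, -0.014], [0.999, 0.037, 0.002], [0.002, -0.014, -1.0]]
wrist_force: [-0.2, -0.0, -0.9]
opening: 0.0224
```

```bash
python3 - <<'E'
from h import *
plan(.4205,-.1455,.03,92.1,10)
E
```

```text
now [ 0.4221 -0.1264  0.122 ] yaw 92.1 tilt [-0.014 -0.002  0.   ] delta mm [ -1.6 -19.1 -92. ] dyaw -0.0 rows 2
[[[-9.5,-1.1,46.0],[-0.014,-0.002,0.0],10],[[-9.5,-1.1,46.0],[0.0,0.0,0.0],10]]
```

>>> {"op": "drive_tool", "data": {"series": [[[-9.5,-1.1,35],[-0.014,-0.002,0],10],[[-7,-1.1,30],[0,0,0],10],[[0,0,20],[0,0,0],10],[[0,0,0],[0,0,0],10]]}}

```text
clock: 29.0
tool_pos: [0.4235, -0.1382, 0.0346]
tool_rot: [[-0.046, 0.999, 0.004], [0.999, 0.046, 0.002], [0.002, 0.004, -1.0]]
wrist_force: [-0.6, 0.4, -0.6]
opening: 0.0224
```

```bash
python3 - <<'E'
from h import *
plan(.4205,-.1455,.022,92.1,10)
c=imaging.read_camera('wrist'); save(c['color'],'w19.png')
E
```

```text
now [ 0.4235 -0.1382  0.0346] yaw 92.6 tilt [ 0.004 -0.002  0.   ] delta mm [ -3.   -7.3 -12.6] dyaw -0.5 rows 1
[[[-7.2,-3.3,12.6],[0.004,-0.002,0.009],10]]
```

View pics/w19.png

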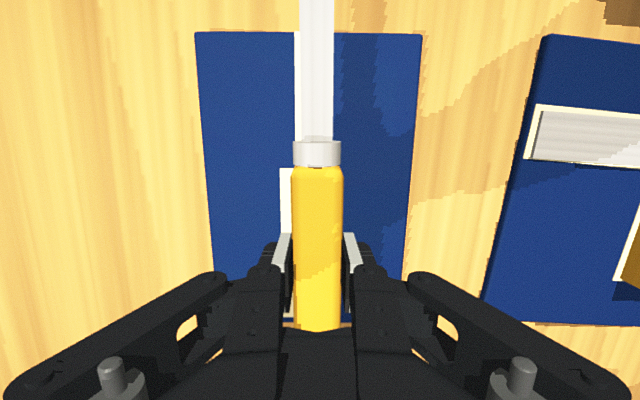

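>>> {"op": "drive_tool", "data": {"series": [[[-7,-3.5,6],[0.003,-0.002,0.008],10],[[0,0,6],[0,0,0],10],[[0,0,0],[0,0,0],10]]}}

```text
clock: 29.42
tool_pos: [0.4221, -0.1456, 0.0241]
tool_rot: [[-0.038, 0.999, 0.005], [0.999, 0.038, -0.001], [-0.001, 0.005, -1.0]]
wrist_force: [0.1, 0.1, -1.7]
opening: 0.0226
```

```bash
python3 - <<'E'
from h import *
plan(.4205,-.1455,.016,92.1,10)
c=imaging.read_camera('wrist'); save(c['color'],'w20.png')
E
```

```text
now [ 0.4221 -0.1456  0.0241] yaw 92.2 tilt [ 0.005  0.001 -0.   ] delta mm [-1.6  0.1 -8.1] dyaw -0.1 rows 1
[[[0.1,-1.6,8.1],[0.005,0.001,0.002],10]]
```

View pics/w20.png

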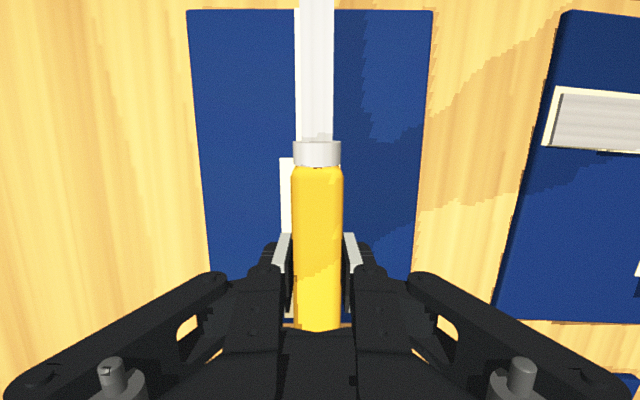

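>>> {"op": "drive_tool", "data": {"series": [[[0,-3,4],[0.005,0,0],10],[[0,0,3],[0,0,0],10],[[0,0,0],[0,0,0],10]]}}

```text
clock: 29.85
tool_pos: [0.4191, -0.1458, 0.0172]
tool_rot: [[-0.038, 0.999, 0.0], [0.999, 0.038, -0.001], [-0.001, 0.0, -1.0]]
wrist_force: [-0.1, 0.4, -0.4]
opening: 0.0227
```

>>> {"op": "drive_tool", "data": {"series": [[[0,0,1.5],[0,0,0],10],[[0,0,0],[0,0,0],10]]}}

```text
clock: 30.1
tool_pos: [0.4192, -0.1458, 0.0156]
tool_rot: [[-0.038, 0.999, 0.001], [0.999, 0.038, -0.001], [-0.001, 0.0, -1.0]]
wrist_force: [-0.2, -0.1, -1.1]
opening: 0.023
```

>>> {"op": "drive_tool", "data": {"series": [[[0,0,1.2],[0,0,0],10],[[0,0,0],[0,0,0],10]]}}

```text
clock: 30.35
tool_pos: [0.4193, -0.1459, 0.0154]
tool_rot: [[-0.038, 0.999, 0.002], [0.999, 0.038, -0.002], [-0.002, 0.001, -1.0]]
wrist_force: [-0.3, 0.2, -0.7]
opening: 0.0231
```

In contact with the tile, as z has stopped falling. Release and retreat.

>>> {"op": "drive_tool", "data": {"series": [[[0,0,0],[0,0,0],28],[[0,0,0],[0,0,0],40],[[0,0,0],[0,0,0],40],[[0,0,-15],[0,0,0],40],[[0,0,-50],[0,0,0],40]]}}

```text
clock: 30.98
tool_pos: [0.4178, -0.145, 0.0792]
tool_rot: [[-0.039, 0.999, -0.004], [0.999, 0.039, -0.0], [0.0, -0.004, -1.0]]
wrist_force: [-0.8, -1.1, -0.8]
opening: 0.0398
```

>>> {"op": "drive_tool", "data": {"series": [[[0,0,-60],[0,0,0],40],[[0,0,-60],[0,0,0],40],[[0,0,-30],[0,0,0],40],[[0,0,0],[0,0,0],40]]}}

```text
clock: 31.48
tool_pos: [0.419, -0.1449, 0.2366]
tool_rot: [[-0.039, 0.999, -0.0], [0.999, 0.039, -0.001], [-0.001, -0.0, -1.0]]
wrist_force: [-0.8, 0.1, -0.2]
opening: 0.04
```

```bash
python3 - <<'E'
from h import *
c=imaging.read_camera('wrist'); save(c['color'],'w21.png')
t=imaging.read_camera('scene'); save(t['color'],'s21.png')
T=imaging.read_camera('top'); save(T['color'],'t21.png')
for n,cc in [('scene',t),('top',T)]:
  for k in ['chisel','plane','square','mallet','pencil','offcut']:
    for r in nets.place_of(k,n)[:3]: print(n,k,round(r['p'],2),world(cc,r['centre']).round(4))
print(env.observe()['tool_pos'])
E
```

```text
scene chisel 0.87 [ 0.4232 -0.1459  0.0204]
scene plane 0.94 [0.2453 0.2494 0.0161]
scene plane 0.92 [0.5912 0.0983 0.0286]
scene plane 0.56 [0.4184 0.5389 0.0234]
scene square 0.72 [ 0.5891 -0.3292  0.0105]
scene square 0.68 [ 0.6362 -0.1104  0.0171]
scene mallet 0.87 [ 0.591  -0.3284  0.1115]
scene pencil 0.7 [ 0.6356 -0.1112  0.0193]
scene pencil 0.61 [ 0.7463 -0.1458  0.0072]
scene offcut 0.73 [0.7506 0.1142 0.0066]
scene offcut 0.55 [ 0.4248 -0.1472  0.0198]
top chisel 0.62 [ 0.4213 -0.1447  0.0172]
top plane 0.93 [0.5904 0.0979 0.0202]
top plane 0.89 [0.2507 0.2534 0.0204]
top plane 0.75 [0.4144 0.5393 0.0261]
top square 0.87 [ 0.6392 -0.1129  0.0168]
top mallet 0.77 [ 0.5949 -0.3282  0.1135]
top mallet 0.75 [ 0.5839 -0.3261  0.0086]
top pencil 0.71 [ 0.7442 -0.145   0.0016]
top offcut 0.8 [0.7517 0.1144 0.0123]
top offcut 0.26 [ 0.4202 -0.145   0.0192]
[ 0.41798719 -0.14450072  0.23452276]
```

View pics/w21.png

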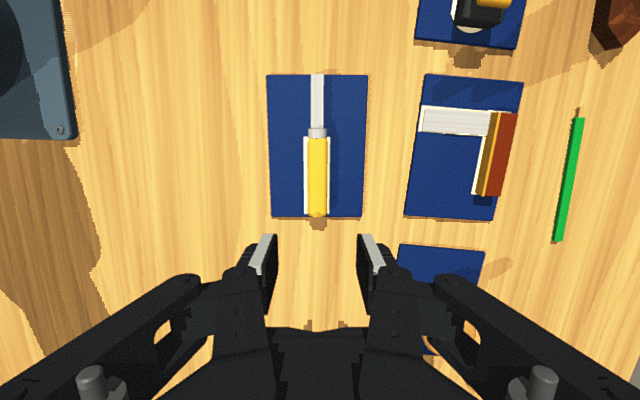

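View pics/s21.png

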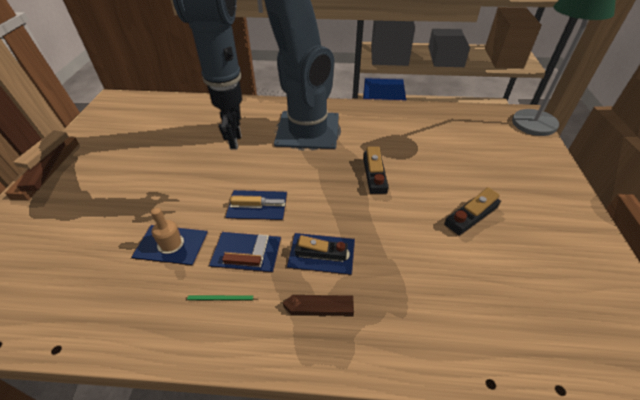

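View pics/t21.png

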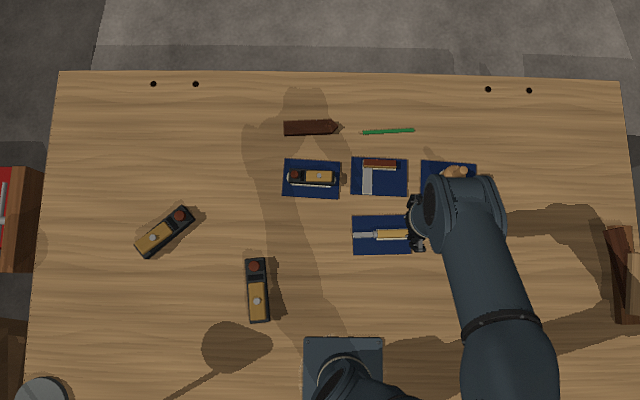

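All four tools are on their tiles, the network positions agree with the targets to about 2–4 mm, and the gripper is clear. I'm handing in.

```bash
python3 -c "
from h import *
print(env.finish_job())"
```

```text
the job is handed in; nothing more can be done
None
```

I put the try square, mallet, small block plane and chisel back on their own tiles, one at a time, and handed the job in at about 31.5 s. No verdict is reported back.

- **Position:** in the last scene and top views, the networks put the chisel, plane and square within about 4 mm of their places. The mallet agreed to about 4 mm, apart from one false top-view report low on its tile, where the arm hid part of the mallet.
- **Direction:** the chisel's edge and the square's blade point the same way as their silhouettes. The plane lies along its bar, and the mallet stands upright on its disc.
- **Left alone:** the two larger planes were never touched. The pencil and offcut read within about 4 mm of where they started. The gripper ended clear of everything, about 0.23 m above the bench.
- **Checks that disagreed:**
  - The top and scene cameras differ from each other by up to about 4 mm in x, so I aimed at their average.
  - An early hand reading of the square's position was about 9 mm off, and I corrected it by overlaying its outline on the images.
  - The plane looked about 3 mm toward -y in one picture, but the networks' later positions put it within 1–2 mm.

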